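# Tighten the bench vise's hold-down nut

## Task

Tighten the loose hold-down nut on the rear lug of the bench vise: lift the long ring spanner from the bench, set its ring fully down over the nut, then swing its handle clockwise (seen from above) about the nut until the spring washer is flat and the nut comes up solid, finishing with a firm push of about 10 N on the handle (under 6.5 N is still loose, over 15 N is overtightened). Leave the spanner sitting on the nut, let go of it, and leave the other tools where they are.

Things in the scene. Friction and masses are not known exactly. Their poses are not given: they have to be found in the camera images.
- nut_top (a point): Centre of the top face of the loose nut on the vise's rear lug: steel hexagon, 36 mm across flats, 20 mm tall, top 36 mm above the bench. z up along the bolt; x square to one flat (flats repeat every 60 degrees). The 24 mm stud stands 12 mm above the nut. Under the nut a spring washer, then a 44 mm flat washer: a ring fully down rests on the flat washer, underside 12.5 mm above the bench.
- stud (a joint): Springy twist of the nut's stud under the moment put on the nut, rad: 0 unloaded, 2.5 mrad per Nm clockwise (less than the reading's noise). The loose nut runs with 0.5 to 0.75 Nm (2 to 3 N at 250 mm, with rubbing) for some 20 to 43 degrees; where it comes solid differs each time: feel for it. Then the push climbs about 1 N per mm at 250 mm. Tight from 1.5 Nm, overtightened above 4.5 Nm.
- nut_flat (a point): Middle of the side flat of the loose nut that its x axis points to, half-way up, 18 mm from the nut's axis and 10 mm below its top; axes as nut_top. The nut turns only clockwise to tighten and stays where it is left.
- spanner_mid (a point): Middle of the bare shank of the long ring spanner, half-way up, about its centre of mass: steel, 350 mm long, about 0.8 kg, lying on the bench. Shank 22 mm wide, 12 mm thick; this point lies 13.1 mm above the bench there. x runs along the spanner from the ring (125 mm behind) to the handle's middle (130 mm ahead), y across, z up. Lying, the handle end is 1.5 degrees higher than the ring.
- ring (a point): Centre of the spanner's ring, half-way up: outside 60 mm, 18 mm tall, hexagonal mouth 38 mm across flats. It fits the nut when the spanner's x axis lies along the nut's x axis or a multiple of 60 degrees from it (play about 6 degrees either way). Axes as spanner_mid. Once on the nut and let go, the handle end sinks about 6 mm until it rests on the bench.
- handle (a point): Middle of the spanner's handle, on its centre line: black rubber sleeve, 30 mm thick, 120 mm long, reaching from 60 mm before to 60 mm beyond this point; 255 mm from the ring's centre. Axes as spanner_mid. With the ring on the nut this point is about 16 mm above the bench.
- spanner: The whole ring spanner; origin on the bench below spanner_mid as it lies, axes as spanner_mid.
- vise: Grey bench vise, fixed. Origin on the loose nut's axis at bench height; +y points from the nut to the vise's middle, z up. Round base 192 mm across, 46 mm high, centred 145 mm along +y, so its edge is 49 mm from the nut's axis; above it the casting starts 75 mm from the nut along +y and rises to 200 mm. Its two other nuts are on the far side and already tight.
- combination_spanner: small combination spanner, 175 mm long, lying flat; bystander; leave alone.
- hammer: ball hammer 280 mm long, lying; bystander; leave alone.
- deep_socket: deep socket, 40 mm across, 78 mm tall, standing; bystander; leave alone.
- spare_nut: loose spare hex nut, 36 mm across flats, 20 mm tall, lying on the bench; bystander, not the one to tighten; leave alone.
- flat_washer: loose flat washer 44 mm across, 4 mm thick; bystander; leave alone.
- spray_can: spray can 65 mm across, 170 mm tall, standing; bystander; leave alone.
- bolt_cup: grey cup 84 mm across, 75 mm tall, standing; bystander; leave alone.

How it is judged:
By the outcome, as a careful person would: the job done as asked, in the order asked, and still so for the second after the job is handed in, with the robot touching nothing.
It also fails if it takes over 72 s, if anything falls off the work surface, if the arm or the gripper's body presses on something with over 40 N, if the wrist force passes 120 N, or if a joint passes its speed limit or range.

## Robot

A 6-joint arm with a two-finger parallel gripper is mounted at the origin on the work surface. World frame = base frame: x ahead of the robot, y to its left, z up, the work surface at z = 0. Lengths are in mm, angles in rad, forces in N, time in s.
With the tool pointing down it reaches from about 400 to 925 mm from the base axis. Payload 12.5 kg.
Tool frame: the origin (TCP) lies on the centre line of the jaws, within the pads' length; the fingertips stand 19 mm ahead of it and the grasp point (between the pads) is the TCP; y points along the fingers, x is the direction in which the jaws open and shut, and the axes are right-handed (so a half turn about y gives the same grasp; the last joint's range is limited). The gripper opens to 95 mm and grips with 3 to 60 N. Pads are 20 mm wide; open, the fingers measure 119 mm over their backs; the gripper's body (75 mm by 180 mm) begins 59 mm behind the grasp point.
Start: joints at [1.175, 0.491, 1.559, -0, 1.092, -0.106], TCP at [178.582, 598.96, 233.661] pointing down, gripper open.
Joint ranges: [-3.1, 3.1], [-0.84, 2.19], [0.05, 2.79], [-1.13, 4.28], [0.06, 2.93], [-2.69, 2.69]. Speed limits (rad/s): [2.22, 2.22, 2.79, 3.14, 3.14, 3.14].

## Interface

Orientations are given as [roll, pitch, yaw] about the fixed x, y, z axes, in that order (R = Rz(yaw) Ry(pitch) Rx(roll)).
In Python, from cell import env gives the robot as it stands. The module is installed in compiled form; this text tells all that it offers.
- The arm moves only by the tool move_arm, never from a script. Its argument "rows" is a list of rows, each an object of numbers: "tx", "ty", "tz": the shift along the tool's x, y, z in cm; "rx", "ry", "rz": the turn, a rotation vector about the tool's x, y, z in rad; "grip": the opening in per cent of the stroke, from 0 (shut) to 100 (fully open). In form: [{"tx": .., "ty": .., "tz": .., "rx": .., "ry": .., "rz": .., "grip": ..}, ...]. A call has 1 to 10 rows; each row shifts and turns the commanded pose from where the row before left it, along the tool's axes as they then stand; what a row does not reach is not made up. A row lasts 1/12 s, in which the tool goes at most 41.7 mm and 7.16 degrees, less where a joint would pass 70% of its speed; a pose out of reach is approached as far as the arm can. A call is refused whole if a number of a shift passes 4.17 or a number of a turn 0.125, either way. A call with a gripper value outside its range is refused whole. The fingers move at their own pace and stop on an object; the grip force is fixed at half the most. Time passes only in rows, so rows that do not move let the fingers close. It gives the time, the measured TCP pose, the force and the opening at its end, in the units of the state.
- env.state(): the state, without advancing time (a new reading comes with each control period).
- env.read_camera(name): name is "scene" or "top"; returns (picture, depth): 420x560x3 uint8, blue, green, red; 420x560 float32, mm along the optical axis (not along the pixel's ray), 0 where there is no reading.
- env.calibration(name): a dict with "vertical_fov" (degrees; the focal length in pixels is half the picture's height over the tangent of half this angle, whatever the lens; pixels are square), "cx", "cy" (the principal point, pixels), "dist" ([k1, k2, p1, p2, k3] as OpenCV has them; the pictures are not rectified), "eye" and "rotation" of the camera in the world. Camera axes: x right, y up, looking along -z (the intrinsics and any distortion apply to the point x, -y, -z); pixel columns grow to the right and rows downward; lengths in mm; the calibration is good to about 2 mm. A picture is of the moment at which its call begins. calibration takes no time and is no camera call.
- env.job_done(): hands the job in, once; it reports no verdict.
The state is a dict: "t": time; "joints": joint angles; "qvel": joint speeds; "tau": joint torques, N m; "eef_pos": TCP position; "tcp_rot": TCP orientation; "ft_force": force on the tool from outside, world axes, zero at the start; "moment": the same for the moment, N m; "opening": opening from 0.0 (shut) to 1.0 (fully open).
Only numpy, scipy, OpenCV 4.12 (cv2) and the standard library are available. Lean on these libraries where they do the work, as an engineer would, in place of code of your own. Each camera call takes 0.05 s, during which the arm holds its last target.

## Working session

There is one attempt and no reset: what is moved stays moved. The work goes in short steps, Python scripts to look and compute and a tool call to move; the robot and the scene stay as the last step left them, time stands still between calls to the robot, and variables do not carry over. Pictures are saved under pics/ and viewed, and the job is handed in when it is done.

Besides the shell and the picture viewer there is one more tool, called as a command line: name --argument value ..., lists and objects as JSON in quotes. move_arm: Moves the arm, as the interface text tells. Its arguments: {"type":"object","properties":{"rows":{"type":"array"}},"required":["rows"]}

```bash
mkdir -p pics; python3 - <<'E'
from cell import env
import cv2,numpy as np
print(env.state())
for n in("scene","top"):
    p,d=env.read_camera(n); cv2.imwrite(f"pics/{n}0.png",p); np.save(f"pics/{n}0.npy",d); print(env.calibration(n))
E
```

```text
{'t': 0.0, 'joints': array([ 1.17540658e+00,  4.91532130e-01,  1.55946682e+00, -2.85272956e-05,
        1.09170051e+00, -1.05603459e-01]), 'qvel': array([-0.00037463, -0.00027756, -0.00059258,  0.00109986, -0.00241146,
       -0.00092083]), 'tau': array([ 2.63574839e-03, -6.12655163e+01, -2.58179337e+01,  6.93340902e-02,
        4.82599635e-02, -9.61298156e-05]), 'eef_pos': array([178.48834263, 598.72835899, 233.07279832]), 'tcp_rot': array([-1.57070482e+00,  1.10330774e-03,  1.28102325e+00]), 'ft_force': array([-0.67057887,  0.50740307,  0.61467037]), 'moment': array([-0.04715407,  0.04149881, -0.01278466]), 'opening': 0.9985781155988266}
{'vertical_fov': 56.02351658857205, 'cx': 280.12709651287975, 'cy': 209.77191253516722, 'dist': array([-0.09327934,  0.        ,  0.        ,  0.        ,  0.        ]), 'eye': array([939.23878512, 557.54931767, 577.65810084]), 'rotation': array([ 0.96377418, -0.02532541,  2.63886034])}
{'vertical_fov': 50.163609852338936, 'cx': 283.30642995495595, 'cy': 202.92952537572143, 'dist': array([-0.12946506,  0.        ,  0.        ,  0.        ,  0.        ]), 'eye': array([ 434.57269937,  -82.80086272, 1294.32322605]), 'rotation': array([ 0.10148619, -0.01562701, -1.57576295])}
```

View pics/scene0.png

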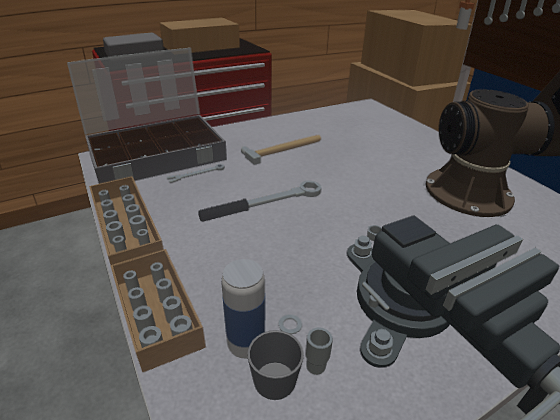

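View pics/top0.png

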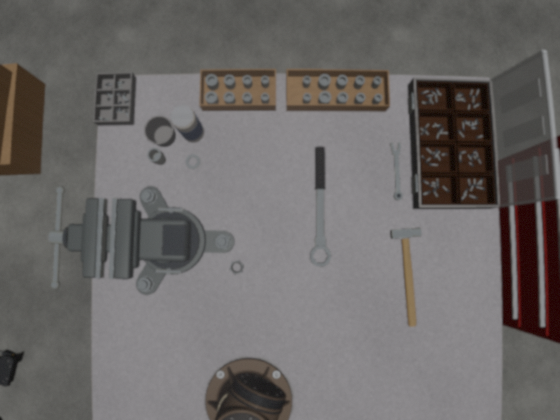

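The top view shows the spanner's ring at about (320,255) and its handle at (320,168). The vise's rear lug nut is at about (222,241), and the spare nut at (237,267). The next step is to zoom in and measure.

```bash
cat > h.py <<'E'
import numpy as np,cv2
from scipy.spatial.transform import Rotation as Ro
from cell import env
def cam(n):
    c=env.calibration(n); f=210/np.tan(np.radians(c['vertical_fov']/2))
    K=np.array([[f,0,c['cx']],[0,f,c['cy']],[0,0,1.]]); R=Ro.from_euler('xyz',c['rotation']).as_matrix()
    return K,np.array(c['dist']),R,np.array(c['eye'])
def ray(n,uv):
    K,D,R,e=cam(n); p=cv2.undistortPoints(np.array(uv,float).reshape(-1,1,2),K,D)[:,0]
    d=np.c_[p[:,0],-p[:,1],-np.ones(len(p))]@R.T
    return e,d
def atz(n,uv,z):
    e,d=ray(n,uv); return e+d*((np.asarray(z)-e[2])/d[:,2])[:,None]
def withdepth(n,uv,dep):
    e,d=ray(n,uv); return e+d*np.asarray(dep).reshape(-1,1)
def proj(n,P):
    K,D,R,e=cam(n); q=(np.atleast_2d(P)-e)@R; q=q*[1,-1,-1]
    return cv2.projectPoints(q.reshape(-1,1,3),np.zeros(3),np.zeros(3),K,D)[0][:,0]
def cloud(n,d):
    v,u=np.mgrid[0:420,0:560]; return withdepth(n,np.c_[u.ravel(),v.ravel()],d.ravel()).reshape(420,560,3)
def crop(p,x0,y0,w,h,s,name): cv2.imwrite(name,cv2.resize(p[y0:y0+h,x0:x0+w],None,fx=s,fy=s,interpolation=cv2.INTER_CUBIC))
E
python3 - <<'E'
from h import *
t=cv2.imread('pics/top0.png'); s=cv2.imread('pics/scene0.png')
crop(t,190,215,70,70,8,'pics/nut_t.png'); crop(t,290,140,60,135,4,'pics/sp_t.png')
crop(s,340,210,100,60,8,'pics/nut_s.png'); crop(s,190,170,140,60,5,'pics/sp_s.png')
a=cv2.resize(cv2.imread('pics/nut_t.png'),(400,400)); b=cv2.imread('pics/sp_t.png')
print(atz('top',[(320,255),(320,168),(222,241),(160,240),(237,267)],[13,20,36,46,20]).round(1))
d=np.load('pics/top0.npy'); C=cloud('top',d)
for u,v in[(320,200),(320,168),(222,241),(280,200),(230,241),(300,300)]: print(u,v,C[v,u].round(1))
d=np.load('pics/scene0.npy'); C=cloud('scene',d)
for u,v in[(225,210),(300,190),(200,240),(362,240)]: print(u,v,C[v,u].round(1))
E
```

```text
[[ 415.5 -207.3   13. ]
 [ 665.3 -209.8   20. ]
 [ 456.1   69.    36. ]
 [ 458.7  241.9   46. ]
 [ 383.    28.2   20. ]]
320 200 [ 572.8 -208.9   15.9]
320 168 [ 664.  -209.1   26.7]
222 241 [455.9  67.4  49.2]
280 200 [575.1 -94.1  -2.1]
230 241 [456.4  48.6  16.3]
300 300 [ 287.  -150.2   -3.4]
225 210 [ 664.3 -193.    25. ]
300 190 [ 446.6 -198.3   18.9]
200 240 [ 749.9 -137.9    2.2]
362 240 [459.7  76.3  50.3]
```

View pics/nut_t.png

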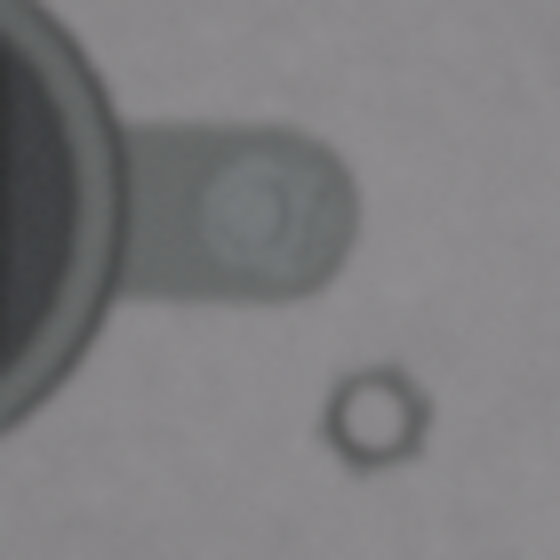

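View pics/nut_s.png

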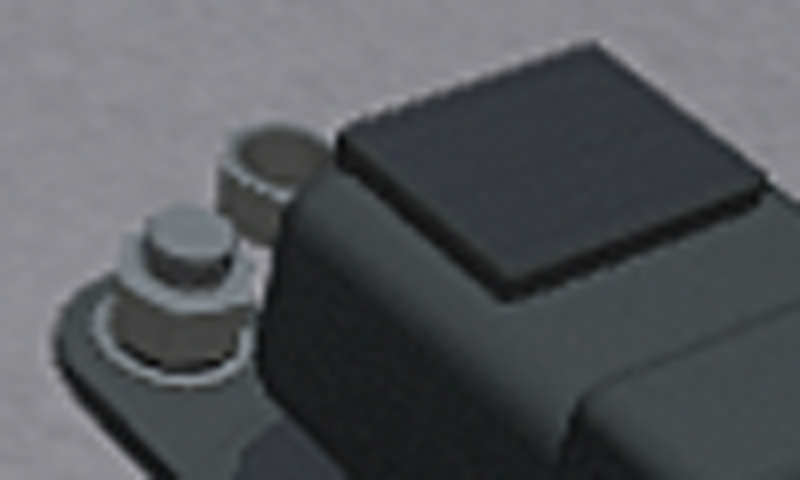

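View pics/sp_t.png

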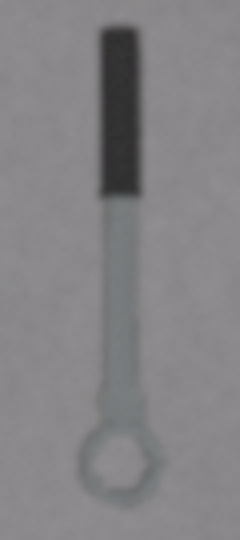

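View pics/sp_s.png

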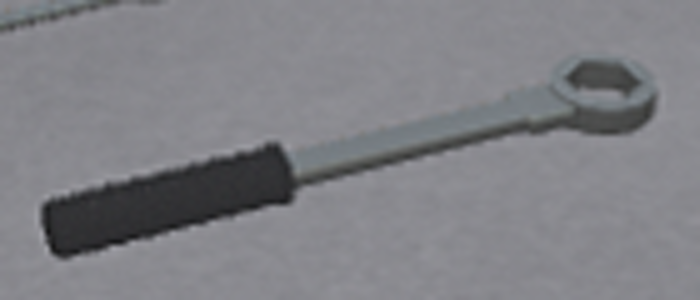

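```bash
cat >> h.py <<'E'
def bigcrop(p,x0,y0,w,h,s,eq=True):
    c=p[y0:y0+h,x0:x0+w]
    if eq:
        c=c.astype(float); lo,hi=np.percentile(c,1),np.percentile(c,99); c=np.clip((c-lo)/(hi-lo)*255,0,255).astype(np.uint8)
    return cv2.resize(c,None,fx=s,fy=s,interpolation=cv2.INTER_CUBIC)
def hexa(c,yaw,af,z):
    a=yaw+np.radians(30+60*np.arange(7)); return np.c_[c[0]+af/np.sqrt(3)*np.cos(a),c[1]+af/np.sqrt(3)*np.sin(a),np.full(7,z)]
def circ(c,r,z):
    a=np.linspace(0,2*np.pi,60); return np.c_[c[0]+r*np.cos(a),c[1]+r*np.sin(a),np.full(60,z)]
def draw(im,n,P,x0,y0,s,col):
    q=(proj(n,P)-[x0,y0]+0.5)*s-0.5; cv2.polylines(im,[np.round(q*8).astype(int)],False,col,1,cv2.LINE_AA,3)
E
python3 - <<'E'
from h import *
t=cv2.imread('pics/top0.png'); s=cv2.imread('pics/scene0.png')
a=bigcrop(s,345,230,34,30,12); b=bigcrop(t,207,227,30,30,12)
cv2.imwrite('pics/nut_both.png',np.hstack([a,b]))
E
```

```text
(no output)
```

View pics/nut_both.png

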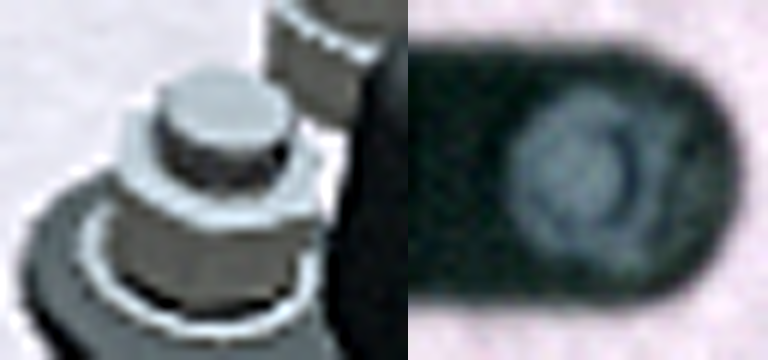

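```bash
python3 - <<'E'
from h import *
s=cv2.imread('pics/scene0.png');t=cv2.imread('pics/top0.png')
c=atz('scene',[(345+(226+.5)/12-.5,230+(105+.5)/12-.5)],[48])[0]; print(c)
ct=atz('top',[(207+(577-408+.5)/12-.5,227+(172+.5)/12-.5)],[48])[0]; print(ct)
out=[]
for y in (0,15,30,45):
    a=bigcrop(s,345,230,34,30,11); draw(a,'scene',hexa(c,np.radians(y),36,36),345,230,11,(0,0,255)); draw(a,'scene',circ(c,12,48),345,230,11,(0,200,0)); draw(a,'scene',circ(c,22,12.5),345,230,11,(255,0,0));out.append(a)
cv2.imwrite('pics/fit_n.png',np.vstack([np.hstack(out[:2]),np.hstack(out[2:])])[:600])
E
```

```text
[451.22576877  70.95549425  48.        ]
[456.26243878  71.40123634  48.        ]
```

View pics/fit_n.png

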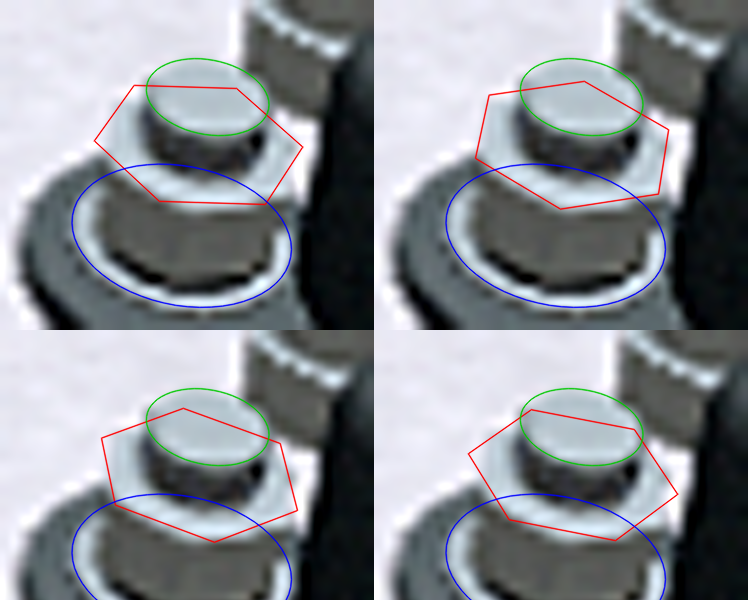

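```bash
python3 - <<'E'
from h import *
from scipy.ndimage import map_coordinates
s=cv2.cvtColor(cv2.imread('pics/scene0.png'),cv2.COLOR_BGR2GRAY).astype(float)
K,D,R,e=cam('scene')
c0=np.array([451.2,71.])
def outl(c,yaw,af,z,n=25):
    v=hexa(c,yaw,af,z); return np.concatenate([v[i]+(v[i+1]-v[i])*np.linspace(0,1,n)[:,None] for i in range(6)])
def samp(P):
    q=proj('scene',P); return map_coordinates(s,[q[:,1],q[:,0]],order=1)
def score(c,yaw):
    i=samp(outl(c,yaw,34.,36)); o=samp(outl(c,yaw,38.,36)); o2=samp(outl(c,yaw,36,33))
    m=outl(c,yaw,36,36)
    # front: normal faces camera
    nrm=m[:,:2]-np.array(c); f=(nrm@(e[:2]-np.array(c)))/np.linalg.norm(e[:2]-np.array(c))>2
    return (i-o2)[f].mean()
best=[]
for y in range(0,60,3):
    b=max((score((c0[0]+dx,c0[1]+dy),np.radians(y)),dx,dy) for dx in np.arange(-3,3.1,1) for dy in np.arange(-3,3.1,1))
    print(y,np.round(b,2), round(score(c0,np.radians(y)),2))
E
```

```text
0 [40.27  0.    1.  ] 38.96
3 [41.63  0.    1.  ] 40.55
6 [43.62  0.    1.  ] 42.43
9 [44.65  0.    1.  ] 43.48
12 [45.44  0.    1.  ] 44.65
15 [45.94  0.    1.  ] 45.66
18 [46.04  0.    1.  ] 46.02
21 [45.69  0.    0.  ] 45.69
24 [44.55  0.    0.  ] 44.55
27 [42.46  0.    0.  ] 42.46
30 [41.67  0.    1.  ] 40.74
33 [40.84 -1.    1.  ] 39.99
36 [40.52 -1.    1.  ] 38.78
39 [39.61 -1.    1.  ] 37.97
42 [38.31  0.    1.  ] 38.26
45 [38.27  0.    0.  ] 38.27
48 [38.84  0.    0.  ] 38.84
51 [37.92  0.    1.  ] 37.64
54 [38.56  0.    1.  ] 37.79Traceback (most recent call last):
  File "<stdin>", line 18, in <module>
  File "<stdin>", line 18, in <genexpr>
  File "<stdin>", line 11, in score
  File "<stdin>", line 9, in samp
  File "h.py", line 17, in proj
    K,D,R,e=cam(n); q=(np.atleast_2d(P)-e)@R; q=q*[1,-1,-1]
            ~~~^^^
  File "h.py", line 5, in cam
    c=env.calibration(n); f=210/np.tan(np.radians(c['vertical_fov']/2))
ValueError: time passes only in moves, steps and waits
```

```bash
python3 - <<'E'
from cell import env
import pickle
pickle.dump({n:env.calibration(n) for n in("scene","top")},open('cal.pkl','wb'))
E
sed -i 's/c=env.calibration(n);/c=CAL[n];/; s/^from cell import env/from cell import env\nimport pickle\nCAL=pickle.load(open("cal.pkl","rb"))/' h.py
python3 - <<'E'
from h import *
s=cv2.imread('pics/scene0.png');t=cv2.imread('pics/top0.png')
out=[]
for y in (None,12,17,22):
    a=bigcrop(s,345,230,34,30,11); c=(451.2,71.3)
    if y: draw(a,'scene',hexa(c,np.radians(y),36,36),345,230,11,(0,0,255))
    out.append(a)
cv2.imwrite('pics/fit_n2.png',np.vstack([np.hstack(out[:2]),np.hstack(out[2:])])[:600])
out=[]
for y in (None,12,17,22):
    a=bigcrop(t,207,227,30,26,11); c=(456.2,71.4)
    if y: draw(a,'top',hexa(c,np.radians(y),36,36),207,227,11,(0,0,255));draw(a,'top',circ(c,12,48),207,227,11,(0,255,0))
    out.append(a)
cv2.imwrite('pics/fit_n3.png',np.vstack([np.hstack(out[:2]),np.hstack(out[2:])])[:600])
E
```

```text
(no output)
```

View pics/fit_n2.png

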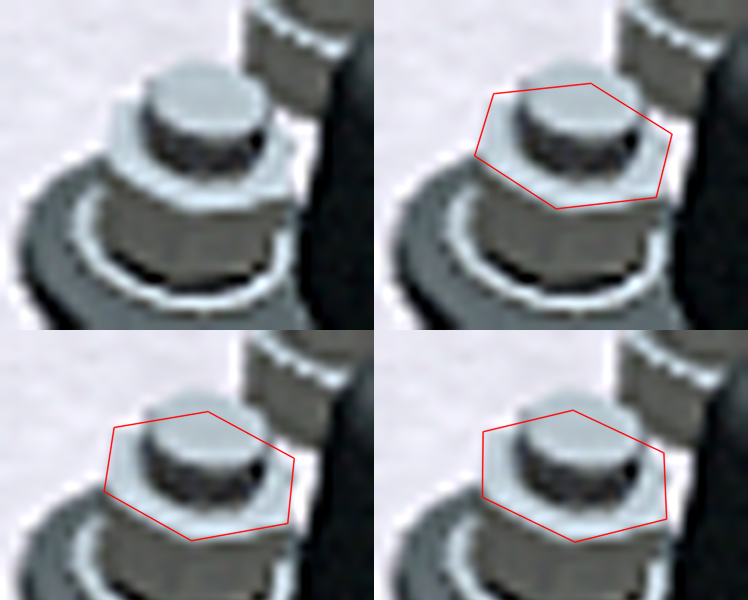

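View pics/fit_n3.png

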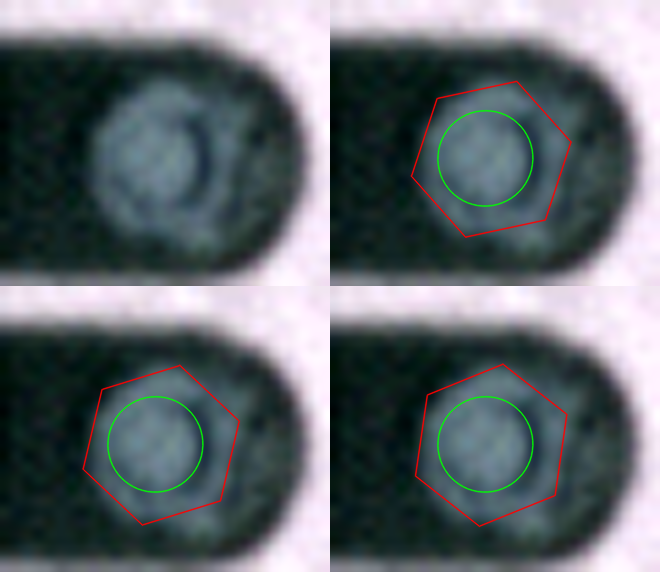

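```bash
python3 - <<'E'
from h import *
s=cv2.imread('pics/scene0.png');t=cv2.imread('pics/top0.png')
# top: handle dark pixels
g=cv2.cvtColor(t,cv2.COLOR_BGR2GRAY); 
m=np.zeros_like(g); m[140:195,305:335]=g[140:195,305:335]<90
v,u=np.nonzero(m); P=atz('top',np.c_[u,v],np.full(len(u),25.)); print('handle top',P.mean(0),np.ptp(P,0)); 
w,V=np.linalg.eigh(np.cov(P[:,:2].T)); print(np.degrees(np.arctan2(V[1,1],V[0,1])))
g=cv2.cvtColor(s,cv2.COLOR_BGR2GRAY); m=np.zeros_like(g); m[190:225,192:252]=g[190:225,192:252]<75
v,u=np.nonzero(m); P=atz('scene',np.c_[u,v],np.full(len(u),18.)); print('handle scene',P.mean(0),np.ptp(P,0)); 
w,V=np.linalg.eigh(np.cov(P[:,:2].T)); print(np.degrees(np.arctan2(V[1,1],V[0,1])))
a=bigcrop(t,305,240,30,30,12);b=bigcrop(s,292,175,36,30,12)
cv2.imwrite('pics/ringfit.png',np.hstack([a,b]))
E
```

```text
handle top [ 665.37780388 -207.82121874   25.        ] [119.74015699  27.59147539   0.        ]
179.27794692745113
handle scene [ 663.80701494 -204.89285165   18.        ] [134.27813139  52.6615595    0.        ]
179.42625371068513
```

View pics/ringfit.png

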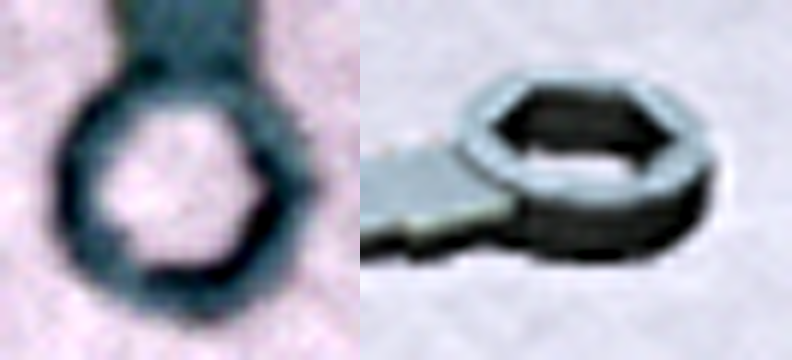

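```bash
python3 - <<'E'
from h import *
s=cv2.imread('pics/scene0.png');t=cv2.imread('pics/top0.png')
c=atz('scene',[(310.4,186.0)],[18])[0]; print(c)
ct=atz('top',[(305+(183.5)/12-.5,240+(187.5)/12-.5)],[16])[0]; print(ct)
a=bigcrop(t,305,240,30,30,12);b=bigcrop(s,292,175,36,30,12)
draw(a,'top',circ(ct,30,18),305,240,12,(0,0,255));draw(a,'top',hexa(ct,0,38,18),305,240,12,(0,0,255))
draw(b,'scene',circ(c,30,18),292,175,12,(0,0,255));draw(b,'scene',hexa(c,0,38,18),292,175,12,(0,0,255))
cv2.imwrite('pics/ringfit2.png',np.hstack([a,b]))
E
```

```text
[ 409.46466447 -204.60525442   18.        ]
[ 415.23208508 -206.37424979   16.        ]
```

View pics/ringfit2.png

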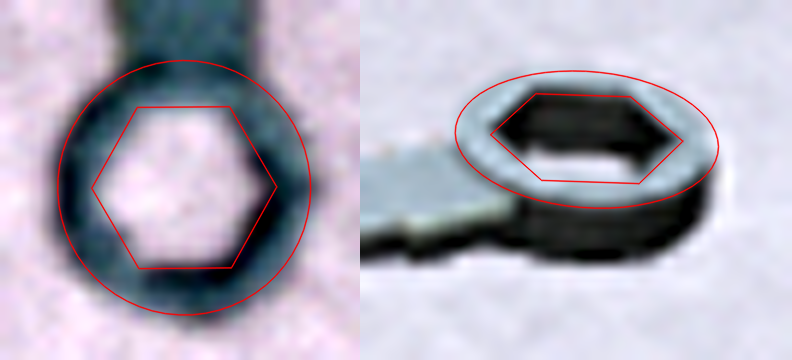

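move_arm --rows '[{"ty":-3.4,"ry":-0.0937},{"ty":-3.3,"ry":-0.0937},{"ty":-3.3,"ry":-0.0937},{"tx":-2.7,"tz":-2.2},{"tx":-2.7,"tz":-2.2},{"tx":-2.7,"tz":-2.2},{"tx":-2.7,"tz":-2.2},{"tx":-2.7,"tz":-2.2},{"tx":-2.7,"tz":-2.2},{"tx":-2.7,"tz":-2.2}]'

```text
validation failed for argument at $.ro...
```

move_arm --rows '[{"tx":0,"ty":-3.4,"tz":0,"rx":0,"ry":-0.0937,"rz":0,"grip":100},{"tx":0,"ty":-3.3,"tz":0,"rx":0,"ry":-0.0937,"rz":0,"grip":100},{"tx":0,"ty":-3.3,"tz":0,"rx":0,"ry":-0.0937,"rz":0,"grip":100},{"tx":-2.7,"ty":0,"tz":-2.2,"rx":0,"ry":0,"rz":0,"grip":100},{"tx":-2.7,"ty":0,"tz":-2.2,"rx":0,"ry":0,"rz":0,"grip":100},{"tx":-2.7,"ty":0,"tz":-2.2,"rx":0,"ry":0,"rz":0,"grip":100},{"tx":-2.7,"ty":0,"tz":-2.2,"rx":0,"ry":0,"rz":0,"grip":100},{"tx":-2.7,"ty":0,"tz":-2.2,"rx":0,"ry":0,"rz":0,"grip":100},{"tx":-2.7,"ty":0,"tz":-2.2,"rx":0,"ry":0,"rz":0,"grip":100},{"tx":-2.7,"ty":0,"tz":-2.2,"rx":0,"ry":0,"rz":0,"grip":100}]'

```text
t: 0.93
eef_pos: [331.6, 407.1, 333.5]
tcp_rot: [-1.571, 0.0, 1.562]
ft_force: [1.0, 1.1, -0.1]
opening: 1.001
```

move_arm --rows '[{"tx":-3.1,"ty":0,"tz":-2.45,"rx":0,"ry":0,"rz":0,"grip":100},{"tx":-3.1,"ty":0,"tz":-2.45,"rx":0,"ry":0,"rz":0,"grip":100},{"tx":-3.1,"ty":0,"tz":-2.45,"rx":0,"ry":0,"rz":0,"grip":100},{"tx":-3.1,"ty":0,"tz":-2.45,"rx":0,"ry":0,"rz":0,"grip":100},{"tx":-3.1,"ty":0,"tz":-2.45,"rx":0,"ry":0,"rz":0,"grip":100},{"tx":-3.1,"ty":0,"tz":-2.45,"rx":0,"ry":0,"rz":0,"grip":100},{"tx":-3.9,"ty":0,"tz":-0.5,"rx":0,"ry":0,"rz":0,"grip":100},{"tx":-3.9,"ty":0,"tz":-0.5,"rx":0,"ry":0,"rz":0,"grip":100},{"tx":-3.9,"ty":0,"tz":-0.5,"rx":0,"ry":0,"rz":0,"grip":100},{"tx":-3.9,"ty":0,"tz":-0.5,"rx":0,"ry":0,"rz":0,"grip":100}]'

```text
t: 1.77
eef_pos: [494.7, 63.3, 333.4]
tcp_rot: [-1.57, -0.0, 1.562]
ft_force: [1.4, -0.1, -0.4]
opening: 0.998
```

move_arm --rows '[{"tx":-3.8,"ty":0.5,"tz":-0.5,"rx":0,"ry":0,"rz":0,"grip":100},{"tx":-3.8,"ty":1,"tz":-0.5,"rx":0,"ry":0,"rz":0,"grip":100},{"tx":-3.8,"ty":1,"tz":-0.5,"rx":0,"ry":0,"rz":0,"grip":80},{"tx":-3.8,"ty":1.5,"tz":-0.5,"rx":0,"ry":0,"rz":0,"grip":60},{"tx":-3.8,"ty":1.5,"tz":-0.5,"rx":0,"ry":0,"rz":0,"grip":60},{"tx":-3.8,"ty":2,"tz":-0.5,"rx":0,"ry":0,"rz":0,"grip":60},{"tx":-3,"ty":3,"tz":-0.5,"rx":0,"ry":0,"rz":0,"grip":60},{"tx":0,"ty":4,"tz":0,"rx":0,"ry":0,"rz":0,"grip":60},{"tx":0,"ty":4,"tz":0,"rx":0,"ry":0,"rz":0,"grip":60},{"tx":0,"ty":0,"tz":0,"rx":0,"ry":0,"rz":0,"grip":60}]'

```text
t: 2.6
eef_pos: [524.5, -190.3, 143.6]
tcp_rot: [-1.561, -0.005, 1.561]
ft_force: [-1.1, 0.2, -0.6]
opening: 0.606
```

move_arm --rows '[{"tx":-0.8,"ty":2,"tz":-0.6,"rx":0,"ry":0,"rz":0,"grip":60},{"tx":-0.8,"ty":2,"tz":-0.6,"rx":0,"ry":0,"rz":0,"grip":60},{"tx":0,"ty":2,"tz":0,"rx":0,"ry":0,"rz":0,"grip":60},{"tx":0,"ty":0,"tz":0,"rx":0,"ry":0,"rz":0,"grip":60}]'

```text
t: 2.93
eef_pos: [538.8, -206.7, 88.7]
tcp_rot: [-1.568, -0.002, 1.562]
ft_force: [-1.3, 0.6, -0.2]
opening: 0.598
```

```bash
cat >> h.py <<'E'
def snap(tag):
    o={}
    for n in("scene","top"):
        p,d=env.read_camera(n); cv2.imwrite(f"pics/{tag}_{n}.png",p); np.save(f"pics/{tag}_{n}.npy",d); o[n]=(p,d)
    return o
E
python3 - <<'E'
from h import *
o=snap('a'); s=env.state(); print(s['eef_pos'],s['tcp_rot'],s['joints'])
a=bigcrop(o['scene'][0],190,110,140,120,5,False); 
q=proj('scene',np.array([[537,-206,13.]])); print(q)
cv2.imwrite('pics/a1.png',a); cv2.imwrite('pics/a2.png',bigcrop(o['top'][0],270,140,90,130,4,False))
E
```

```text
[ 539.6279645  -206.88981218   91.40549771] [-1.57084872e+00 -9.97965534e-05  1.56254356e+00] [-4.80434986e-01  6.03443956e-01  1.81056099e+00  1.69464777e-04
  7.27586445e-01 -2.04310509e+00]
[[268.74432472 198.70415991]]
```

View pics/a1.png

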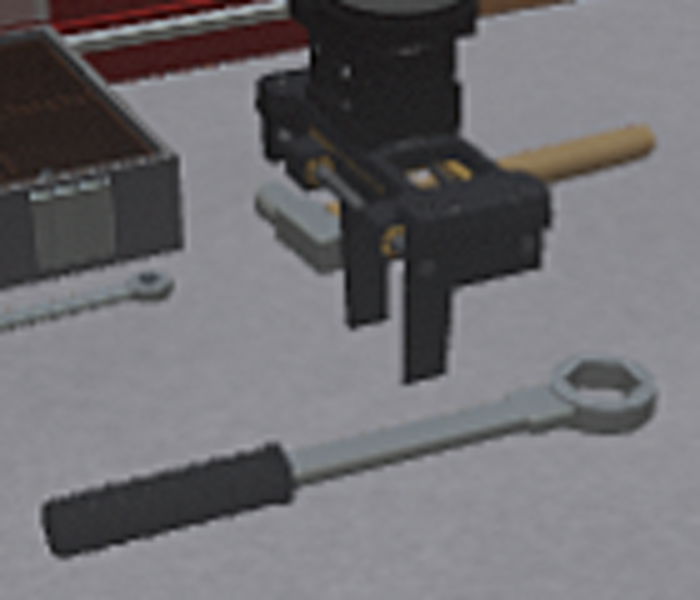

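View pics/a2.png

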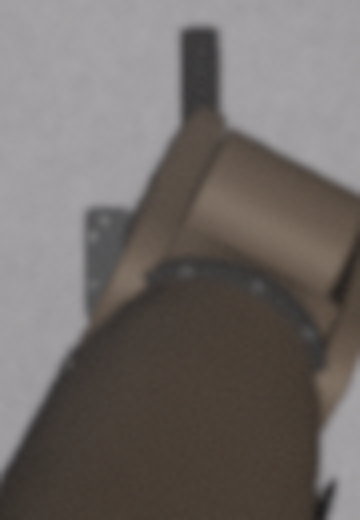

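```bash
python3 - <<'E'
from h import *
T=np.array([539.6,-206.9,91.4]); 
for sx in(-10,10):
  for y in (28.5,40.5): print(sx,y,(proj('scene',T+[sx,y,-19])[0]-[190,110]+.5)*5)
  print('far',(proj('scene',T+[sx,-28.5,-19])[0]-[190,110]+.5)*5)
E
```

```text
-10 28.5 [436.14704972 369.4997337 ]
-10 40.5 [447.73621359 380.75618108]
far [383.78356848 318.65762555]
10 28.5 [400.43600272 378.81142758]
10 40.5 [411.80300602 390.24505094]
far [349.10720223 327.19263827]
```

move_arm --rows '[{"tx":0,"ty":3,"tz":0,"rx":0,"ry":0,"rz":0,"grip":60},{"tx":0,"ty":2,"tz":0,"rx":0,"ry":0,"rz":0,"grip":60},{"tx":0,"ty":1.2,"tz":0,"rx":0,"ry":0,"rz":0,"grip":60},{"tx":0,"ty":0.6,"tz":0,"rx":0,"ry":0,"rz":0,"grip":60},{"tx":0,"ty":0,"tz":0,"rx":0,"ry":0,"rz":0,"grip":60},{"tx":0,"ty":0,"tz":0,"rx":0,"ry":0,"rz":0,"grip":60}]'

```text
t: 3.53
eef_pos: [539.8, -207.2, 23.2]
tcp_rot: [-1.572, 0.0, 1.562]
ft_force: [0.2, 0.7, -0.1]
opening: 0.602
```

move_arm --rows '[{"tx":0,"ty":0,"tz":0,"rx":0,"ry":0,"rz":0,"grip":0},{"tx":0,"ty":0,"tz":0,"rx":0,"ry":0,"rz":0,"grip":0},{"tx":0,"ty":0,"tz":0,"rx":0,"ry":0,"rz":0,"grip":0},{"tx":0,"ty":0,"tz":0,"rx":0,"ry":0,"rz":0,"grip":0},{"tx":0,"ty":0,"tz":0,"rx":0,"ry":0,"rz":0,"grip":0},{"tx":0,"ty":0,"tz":0,"rx":0,"ry":0,"rz":0,"grip":0}]'

```text
t: 4.03
eef_pos: [539.3, -207.0, 22.2]
tcp_rot: [-1.571, -0.0, 1.562]
ft_force: [2.4, 4.8, 2.2]
opening: 0.241
```

move_arm --rows '[{"tx":0,"ty":-0.5,"tz":0,"rx":0,"ry":0,"rz":0,"grip":0},{"tx":0,"ty":-1.2,"tz":0,"rx":0,"ry":0,"rz":0,"grip":0},{"tx":0,"ty":-1.8,"tz":0,"rx":0,"ry":0,"rz":0,"grip":0},{"tx":0,"ty":-2,"tz":0,"rx":0,"ry":0,"rz":0,"grip":0},{"tx":0,"ty":-1.5,"tz":0,"rx":0,"ry":0,"rz":0,"grip":0},{"tx":0,"ty":0,"tz":0,"rx":0,"ry":0,"rz":0,"grip":0},{"tx":0,"ty":0,"tz":0,"rx":0,"ry":0,"rz":0,"grip":0}]'

```text
t: 4.62
eef_pos: [539.3, -207.1, 92.8]
tcp_rot: [-1.572, 0.001, 1.562]
ft_force: [-0.0, 0.5, -7.7]
opening: 0.229
```

```bash
python3 - <<'E'
from h import *
o=snap('b'); s=env.state(); print(s['eef_pos'],s['tcp_rot'],s['ft_force'],s['moment'],s['opening'])
cv2.imwrite('pics/b1.png',bigcrop(o['scene'][0],190,110,150,110,5,False)); cv2.imwrite('pics/b2.png',bigcrop(o['top'][0],270,120,90,150,4,False))
E
```

```text
[ 538.78474429 -206.81928454   91.32593006] [-1.56962434e+00 -6.79549212e-04  1.56211042e+00] [ 0.32314107  0.2337808  -6.88712931] [-0.00320892 -0.2151477  -0.01295417] 0.23047020170641647
```

View pics/b1.png

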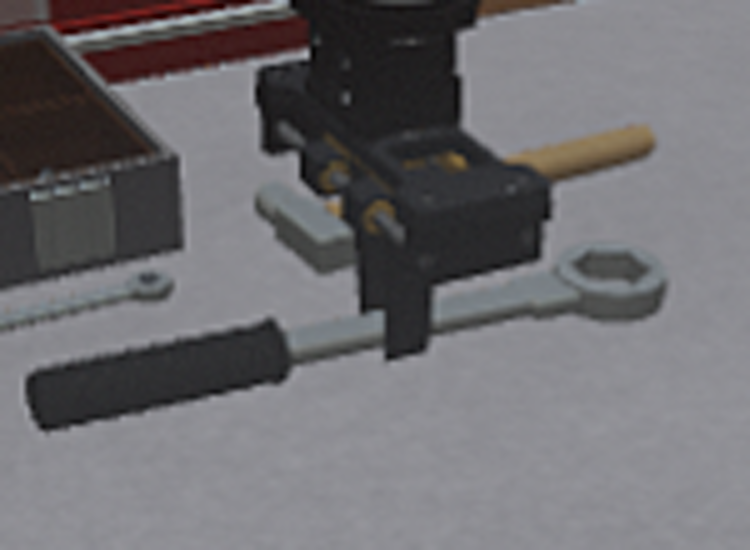

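View pics/b2.png

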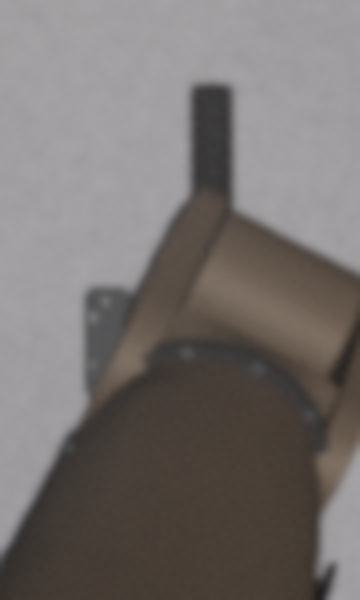

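```bash
python3 - <<'E'
from h import *
p=cv2.imread('pics/b_scene.png')
T=np.array([538.8,-206.8,91.3])
b=bigcrop(p,292,150,40,34,12); cv2.imwrite('pics/b3r.png',b)
for cx,cy in [(409.5-0.5,-204.6)]:
    draw(b,'scene',circ((cx,cy),30,87),292,150,12,(0,0,255));draw(b,'scene',hexa((cx,cy),0,38,87),292,150,12,(0,0,255))
cv2.imwrite('pics/b3.png',b)
E
```

```text
(no output)
```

View pics/b3.png

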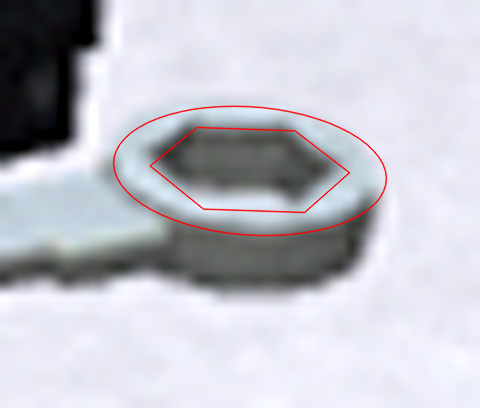

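move_arm --rows '[{"tx":1.5,"ty":-0.5,"tz":0,"rx":0,"ry":0,"rz":0,"grip":0},{"tx":2.5,"ty":-0.5,"tz":0,"rx":0,"ry":0,"rz":0,"grip":0},{"tx":3.0,"ty":0,"tz":-0.15,"rx":0,"ry":0,"rz":0,"grip":0},{"tx":3.0,"ty":0,"tz":-0.2,"rx":0,"ry":0,"rz":0,"grip":0},{"tx":3.0,"ty":0,"tz":-0.2,"rx":0,"ry":0,"rz":0,"grip":0},{"tx":2.6,"ty":0,"tz":-0.1,"rx":0,"ry":0,"rz":0,"grip":0},{"tx":2.0,"ty":0,"tz":0,"rx":0,"ry":0,"rz":0,"grip":0},{"tx":1.0,"ty":0,"tz":0,"rx":0,"ry":0,"rz":0,"grip":0},{"tx":0.5,"ty":0,"tz":0,"rx":0,"ry":0.03,"rz":0,"grip":0}]'

```text
t: 5.47
eef_pos: [546.9, -14.3, 101.4]
tcp_rot: [-1.569, -0.0, 1.535]
ft_force: [0.3, 1.1, -6.4]
opening: 0.228
```

move_arm --rows '[{"tx":0,"ty":0,"tz":0,"rx":0,"ry":0.07,"rz":0,"grip":0},{"tx":0,"ty":0,"tz":0,"rx":0,"ry":0.09,"rz":0,"grip":0},{"tx":0,"ty":0,"tz":0,"rx":0,"ry":0.1,"rz":0,"grip":0},{"tx":0,"ty":0,"tz":0,"rx":0,"ry":0.1,"rz":0,"grip":0},{"tx":0,"ty":0,"tz":0,"rx":0,"ry":0.1,"rz":0,"grip":0},{"tx":0,"ty":0,"tz":0,"rx":0,"ry":0.1,"rz":0,"grip":0},{"tx":0,"ty":0,"tz":0,"rx":0,"ry":0.09,"rz":0,"grip":0},{"tx":0,"ty":0,"tz":0,"rx":0,"ry":0.053,"rz":0,"grip":0},{"tx":0,"ty":0,"tz":0,"rx":0,"ry":0,"rz":0,"grip":0},{"tx":0,"ty":0,"tz":0,"rx":0,"ry":0,"rz":0,"grip":0}]'

```text
t: 6.3
eef_pos: [547.2, -16.3, 101.6]
tcp_rot: [-1.57, 0.001, 0.831]
ft_force: [-0.3, -0.8, -7.4]
opening: 0.228
```

```bash
python3 - <<'E'
from h import *
o=snap('c'); s=env.state(); print(s['eef_pos'],s['tcp_rot'],s['ft_force'],s['moment'],s['opening'])
cv2.imwrite('pics/c1.png',bigcrop(o['scene'][0],270,150,140,110,5,False)); cv2.imwrite('pics/c2.png',bigcrop(o['top'][0],190,190,110,100,6,False))
E
```

```text
[547.24879299 -16.20422861 101.77404565] [-1.57023541e+00  3.60740636e-04  8.30901879e-01] [ 0.52343186 -0.09380804 -6.25607298] [-0.19500168 -0.17790894 -0.01700281] 0.2264278836933259
```

View pics/c1.png

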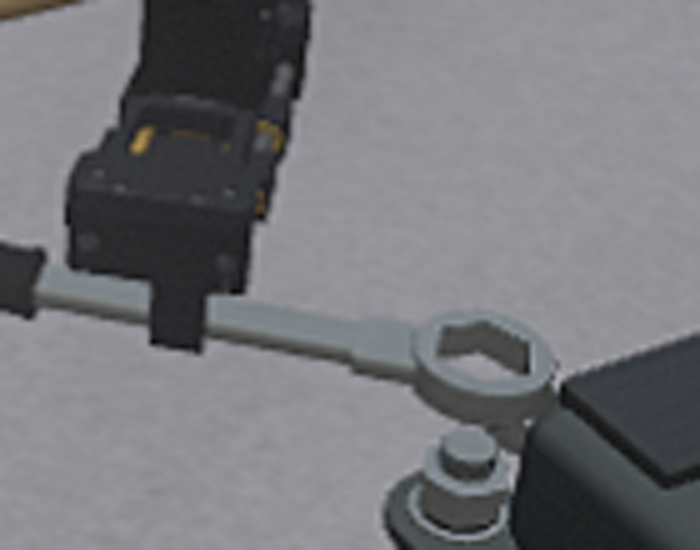

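View pics/c2.png

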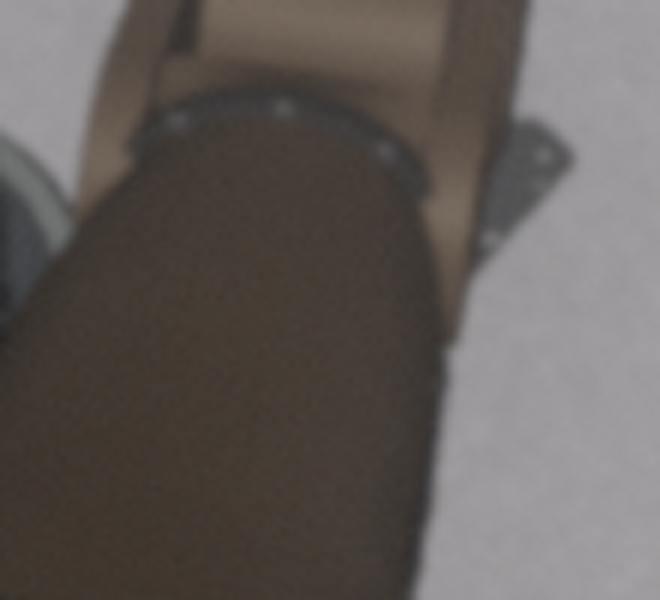

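```bash
cat > fr.py <<'E'
from h import *
from scipy.optimize import minimize
import sys
def fitshow(tag,ztop,c,yaw,x0,y0,w,h,s,out):
    p=cv2.imread(f'pics/{tag}_scene.png')
    a=bigcrop(p,x0,y0,w,h,s); b=a.copy()
    draw(b,'scene',circ(c,30,ztop),x0,y0,s,(0,0,255));draw(b,'scene',hexa(c,yaw,38,ztop),x0,y0,s,(0,0,255))
    draw(b,'scene',circ(c,30,ztop-18),x0,y0,s,(255,0,0))
    cv2.imwrite(out,np.hstack([a,b]))
E
python3 - <<'E'
from fr import *
c=atz('scene',[(270+483/5-.4,150+355/5-.4)],[97.6])[0]; print(c)
fitshow('c',97.6,c,np.radians(-42.4),348,206,36,34,11,'pics/c3.png')
E
```

```text
[454.37139758  72.67455835  97.6       ]
```

View pics/c3.png

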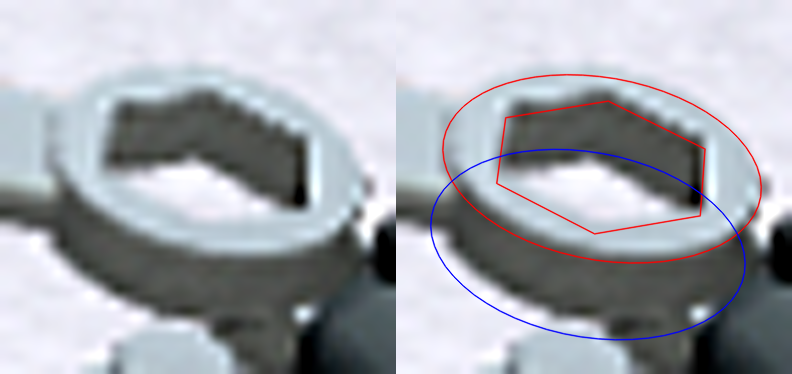

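```bash
python3 - <<'E'
from fr import *
for z in (96.5,97.6,98.6): print(z,atz('scene',[(366.18,220.18)],[z])[0])
print(atz('scene',[(367.18,220.18),(366.18,221.18)],[97.6,97.6]))
# lying ring again
print(atz('scene',[(310.4,186.0)],[18])[0])
E
```

```text
96.5 [452.34679921  70.36927136  96.5       ]
97.6 [453.45990774  71.48303844  97.6       ]
98.6 [454.47182458  72.49555396  98.6       ]
[[451.56670378  72.44495226  97.6       ]
 [455.71542175  74.26856731  97.6       ]]
[ 409.46466447 -204.60525442   18.        ]
```

move_arm --rows '[{"tx":-0.07,"ty":0.9,"tz":0.07,"rx":0,"ry":0,"rz":0,"grip":0},{"tx":-0.07,"ty":1.1,"tz":0.08,"rx":0,"ry":0,"rz":0,"grip":0},{"tx":0,"ty":0.6,"tz":0,"rx":0,"ry":0,"rz":0,"grip":0},{"tx":0,"ty":0,"tz":0,"rx":0,"ry":0,"rz":0,"grip":0},{"tx":0,"ty":0,"tz":0,"rx":0,"ry":0,"rz":0,"grip":0}]'

```text
t: 6.82
eef_pos: [545.3, -16.1, 75.6]
tcp_rot: [-1.57, 0.0, 0.829]
ft_force: [0.1, 0.1, -7.1]
opening: 0.23
```

```bash
python3 - <<'E'
from fr import *
o=snap('d'); s=env.state(); print(s['eef_pos'],s['tcp_rot'],s['ft_force'],s['moment'],s['opening'])
z=18+s['eef_pos'][2]-22.2;print(z)
fitshow('d',z,(451.2,71.3),np.radians(-42.4),346,214,36,40,11,'pics/d3.png')
E
```

```text
[545.62781755 -16.19012715  76.28246684] [-1.57106969e+00 -2.77232887e-04  8.29318602e-01] [-0.02418663 -1.19310439 -7.46846022] [-0.19436791 -0.12704504  0.00212698] 0.22743061588082691
72.08246683968967
```

View pics/d3.png

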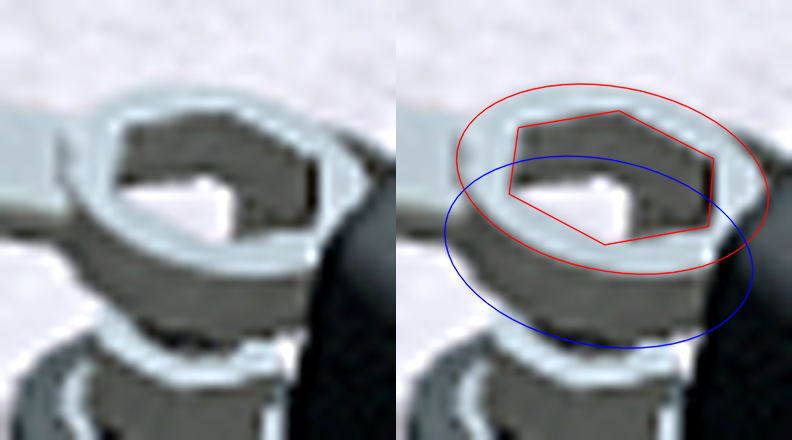

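move_arm --rows '[{"tx":0,"ty":0.3,"tz":0,"rx":0.015,"ry":0,"rz":0,"grip":0},{"tx":0,"ty":0.5,"tz":0,"rx":0.012,"ry":0,"rz":0,"grip":0},{"tx":0,"ty":0.5,"tz":0,"rx":0,"ry":0,"rz":0,"grip":0},{"tx":0,"ty":0.5,"tz":0,"rx":0,"ry":0,"rz":0,"grip":0},{"tx":0,"ty":0,"tz":0,"rx":0,"ry":0,"rz":0,"grip":0},{"tx":0,"ty":0,"tz":0,"rx":0,"ry":0,"rz":0,"grip":0}]'

```text
t: 7.42
eef_pos: [544.9, -15.9, 57.6]
tcp_rot: [-1.543, 0.0, 0.829]
ft_force: [0.1, -0.0, -6.5]
opening: 0.225
```

```bash
python3 - <<'E'
from fr import *
o=snap('e'); s=env.state(); print(s['eef_pos'],s['tcp_rot'],s['ft_force'],s['moment'],s['opening'])
z=18+s['eef_pos'][2]-22.2+3.4;print(z)
fitshow('e',z,(451.2,71.3),np.radians(-42.4),346,216,36,40,11,'pics/e3.png')
E
```

```text
[545.16941067 -15.88693853  58.11519253] [-1.54382379e+00 -7.26246096e-05  8.29215551e-01] [-0.04218412  0.0391037  -8.32293873] [-0.23253934 -0.20230932 -0.01081209] 0.2280546829248173
57.31519253220987
```

View pics/e3.png

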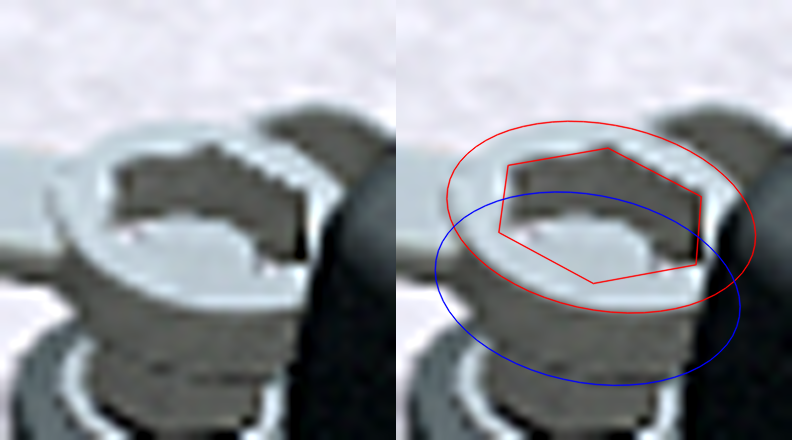

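move_arm --rows '[{"tx":0,"ty":0.25,"tz":0,"rx":0,"ry":0,"rz":0,"grip":0},{"tx":0,"ty":0.25,"tz":0,"rx":0,"ry":0,"rz":0,"grip":0},{"tx":0,"ty":0,"tz":0,"rx":0,"ry":0,"rz":0,"grip":0},{"tx":0,"ty":0,"tz":0,"rx":0,"ry":0,"rz":0,"grip":0}]'

```text
t: 7.85
eef_pos: [545.3, -15.9, 53.3]
tcp_rot: [-1.544, -0.0, 0.829]
ft_force: [2.0, -0.7, -3.2]
opening: 0.23
```

move_arm --rows '[{"tx":0,"ty":0.2,"tz":0,"rx":0,"ry":0,"rz":0,"grip":0},{"tx":0,"ty":0,"tz":0,"rx":0,"ry":0,"rz":0,"grip":0},{"tx":0,"ty":0,"tz":0,"rx":0,"ry":0,"rz":0,"grip":0}]'

```text
t: 8.1
eef_pos: [545.3, -15.9, 51.2]
tcp_rot: [-1.544, -0.0, 0.829]
ft_force: [1.8, -1.8, -2.8]
opening: 0.228
```

move_arm --rows '[{"tx":0,"ty":0,"tz":-0.1,"rx":0,"ry":0,"rz":0,"grip":0},{"tx":0,"ty":0.15,"tz":0,"rx":0,"ry":0,"rz":0,"grip":0},{"tx":0,"ty":0,"tz":0,"rx":0,"ry":0,"rz":0,"grip":0},{"tx":0,"ty":0,"tz":0,"rx":0,"ry":0,"rz":0,"grip":0}]'

```text
t: 8.43
eef_pos: [545.6, -16.4, 49.4]
tcp_rot: [-1.543, 0.0, 0.829]
ft_force: [0.7, 0.1, -2.1]
opening: 0.229
```

```bash
python3 - <<'E'
from fr import *
o=snap('f'); s=env.state(); print(s['eef_pos'],s['tcp_rot'],s['ft_force'],s['moment'],s['opening'])
z=18+s['eef_pos'][2]-22.2+3.4;print(z)
fitshow('f',z,(451.2,71.3),np.radians(-42.4),346,216,36,40,11,'pics/f3.png')
E
```

```text
[545.59168347 -16.37314331  49.50290123] [-1.54346248e+00  6.79766956e-05  8.29124084e-01] [-0.07614852  0.22822654 -2.22771365] [ 0.20254791  0.06471621 -0.03537451] 0.23106071454681165
48.70290123484066
```

View pics/f3.png

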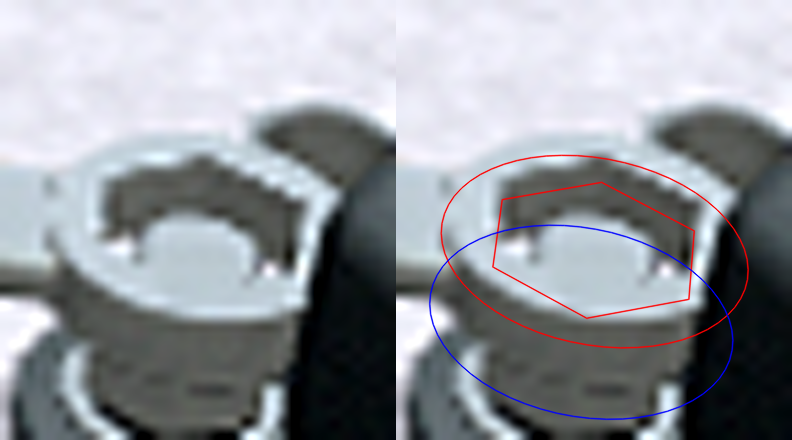

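```bash
python3 - <<'E'
from fr import *
fitshow('f',54,(451.2,71.3),np.radians(-42.4),346,216,36,40,11,'pics/f4.png')
E
```

```text
(no output)
```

View pics/f4.png

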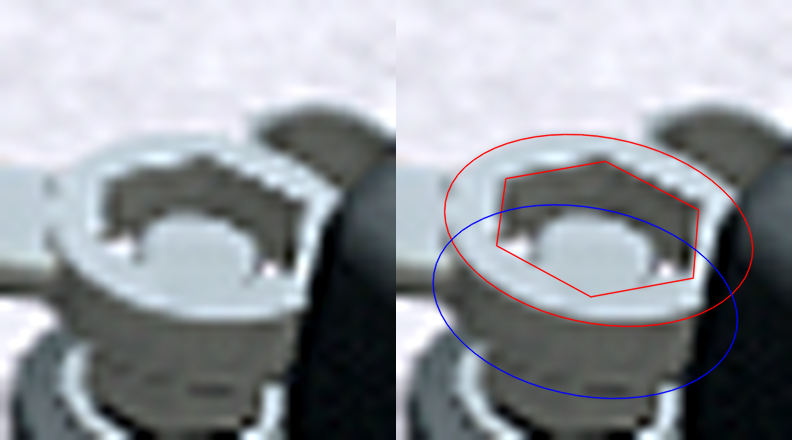

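move_arm --rows '[{"tx":0.05,"ty":0,"tz":0,"rx":0,"ry":0,"rz":0,"grip":0},{"tx":0.05,"ty":0,"tz":0,"rx":0,"ry":0,"rz":0,"grip":0},{"tx":0,"ty":0,"tz":0,"rx":0,"ry":0,"rz":0,"grip":0},{"tx":0,"ty":0,"tz":0,"rx":0,"ry":0,"rz":0,"grip":0}]'

```text
t: 8.87
eef_pos: [546.3, -15.7, 49.4]
tcp_rot: [-1.544, 0.0, 0.829]
ft_force: [-1.8, -0.4, -6.7]
opening: 0.229
```

```bash
python3 - <<'E'
from fr import *
o=snap('g'); s=env.state(); print(s['eef_pos'],s['tcp_rot'],s['ft_force'],s['moment'],s['opening'])
fitshow('g',54,(451.2,71.3),np.radians(-42.4),346,216,36,40,11,'pics/g4.png')
E
```

```text
[546.32676649 -15.69592897  49.43729326] [-1.54367666e+00  2.99066666e-05  8.29232095e-01] [ 0.07578605 -0.79799133 -5.05097357] [-0.13768138 -0.0201794   0.01104816] 0.2243517128323622
```

View pics/g4.png

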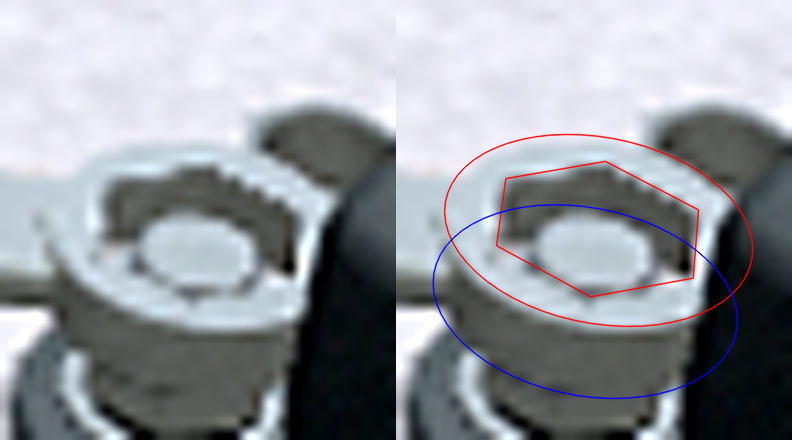

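move_arm --rows '[{"tx":0,"ty":0.2,"tz":0,"rx":0,"ry":0,"rz":0,"grip":0},{"tx":0,"ty":0.2,"tz":0,"rx":0,"ry":0,"rz":0,"grip":0},{"tx":0,"ty":0,"tz":0,"rx":0,"ry":0,"rz":0,"grip":0},{"tx":0,"ty":0,"tz":0,"rx":0,"ry":0,"rz":0,"grip":0}]'

```text
t: 9.3
eef_pos: [546.5, -15.7, 45.5]
tcp_rot: [-1.544, -0.0, 0.829]
ft_force: [-0.3, -1.7, -3.1]
opening: 0.226
```

```bash
python3 - <<'E'
from fr import *
o=snap('i'); s=env.state(); print(s['eef_pos'],s['tcp_rot'],s['ft_force'],s['moment'],s['opening'])
fitshow('i',50,(451.2,71.3),np.radians(-42.4),346,216,36,40,11,'pics/i4.png')
E
```

```text
[546.46521611 -15.71556819  45.64175456] [-1.54409729e+00 -2.82363952e-04  8.29020419e-01] [ 0.7428792  -1.07247983 -2.97805793] [-0.1494923  -0.11246162  0.10442876] 0.22685655191546206
```

View pics/i4.png

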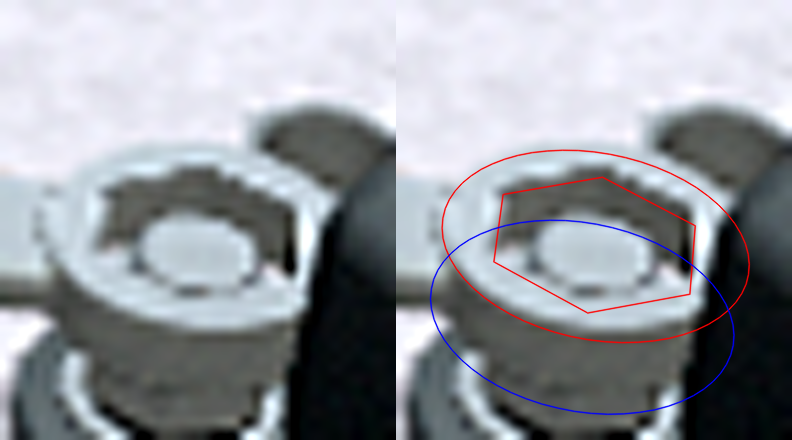

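```bash
python3 - <<'E'
from fr import *
p=cv2.imread('pics/i_scene.png'); cv2.imwrite('pics/i5.png',bigcrop(p,230,160,160,110,5,False))
E
```

```text
(no output)
```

View pics/i5.png

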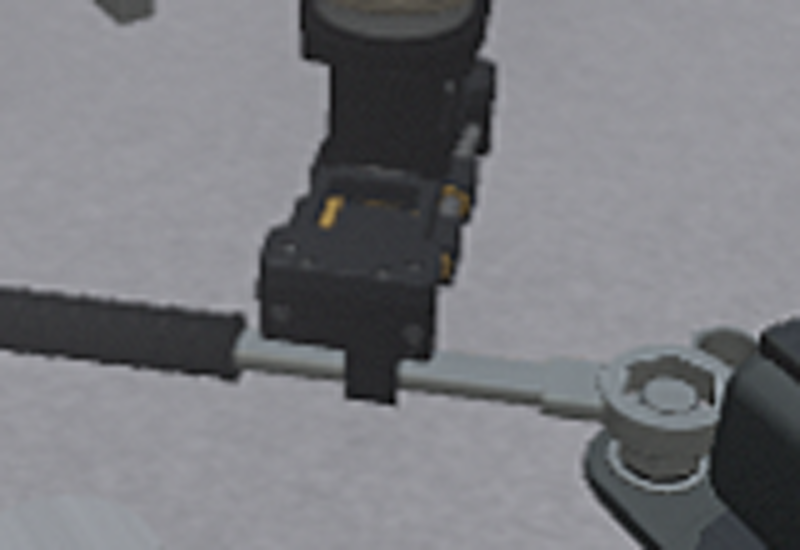

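move_arm --rows '[{"tx":0,"ty":-0.4,"tz":0,"rx":-0.025,"ry":0,"rz":0,"grip":0},{"tx":0,"ty":-0.35,"tz":0,"rx":-0.03,"ry":0,"rz":0,"grip":0},{"tx":0,"ty":0,"tz":0,"rx":0,"ry":0,"rz":0,"grip":0},{"tx":0,"ty":0,"tz":0,"rx":0,"ry":0,"rz":0,"grip":0}]'

```text
t: 9.73
eef_pos: [546.2, -15.4, 53.1]
tcp_rot: [-1.598, -0.0, 0.83]
ft_force: [-0.5, 0.5, -5.4]
opening: 0.23
```

```bash
python3 - <<'E'
from fr import *
o=snap('j'); s=env.state(); print(s['eef_pos'],s['tcp_rot'],s['ft_force'],s['moment'],s['opening'])
fitshow('j',54,(451.2,71.3),np.radians(-42.4),346,216,36,40,11,'pics/j4.png')
p=cv2.imread('pics/j_scene.png'); cv2.imwrite('pics/j5.png',bigcrop(p,230,160,160,110,5,False))
E
```

```text
[546.14986022 -15.59953725  52.82866278] [-1.59728172e+00  2.89060576e-04  8.29117710e-01] [-1.69475942  0.76176431 -5.25837741] [ 0.26147758  0.28131077 -0.02322984] 0.22865944510672478
```

View pics/j4.png

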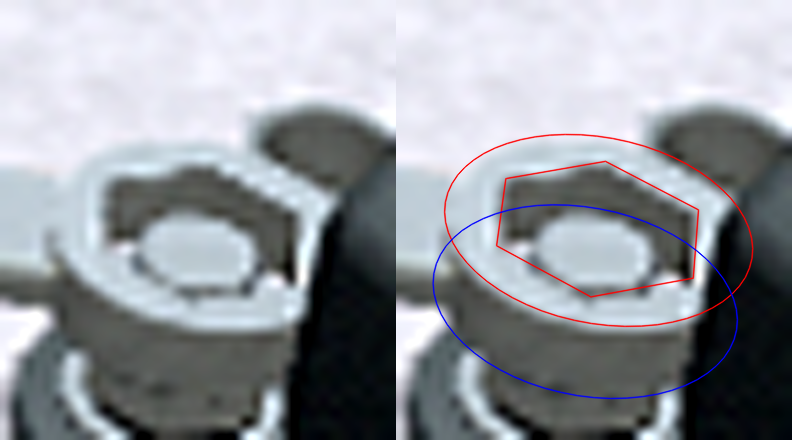

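View pics/j5.png

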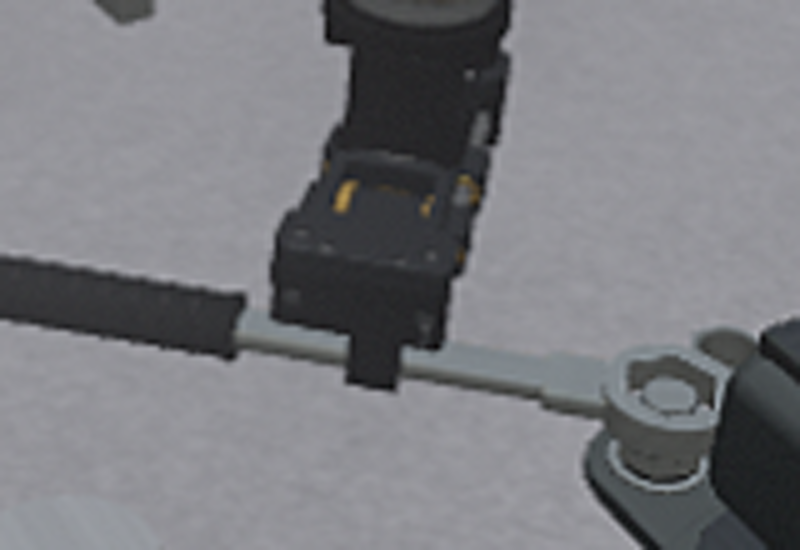

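```bash
python3 - <<'E'
from h import *
from scipy.ndimage import map_coordinates
K,D,R,e=cam('scene')
def outl(c,yaw,af,z,n=25):
    v=hexa(c,yaw,af,z); return np.concatenate([v[i]+(v[i+1]-v[i])*np.linspace(0,1,n)[:,None] for i in range(6)])
def mk(tag,z):
    s=cv2.cvtColor(cv2.imread(f'pics/{tag}.png'),cv2.COLOR_BGR2GRAY).astype(float)
    def samp(P):
        q=proj('scene',P); return map_coordinates(s,[q[:,1],q[:,0]],order=1)
    def score(c,yaw):
        m=outl(c,yaw,38,z); nrm=m[:,:2]-np.array(c); f=(nrm@(e[:2]-np.array(c)))/np.linalg.norm(e[:2]-np.array(c))<-3
        return (samp(outl(c,yaw,41.5,z))-samp(outl(c,yaw,35,z)))[f].mean()
    return score
for tag,z,c0 in(('d_scene',72,(451.2,71.3)),('e_scene',57.3,(451.2,71.3)),('f_scene',54,(451.2,71.3)),('j_scene',54,(451.2,71.3)),('scene0',18,(409.5,-204.6))):
    sc=mk(tag,z); r=[]
    for y in range(-20,21,4):
        b=max((sc((c0[0]+dx,c0[1]+dy),np.radians(y+(18 if tag!='scene0' else 0))),y+(18 if tag!='scene0' else 0),c0[0]+dx,c0[1]+dy) for dx in np.arange(-3,3.1,1) for dy in np.arange(-3,3.1,1)); r.append(b)
    r.sort(reverse=True); print(tag,np.round(r[:4],1).tolist())
E
```

```text
d_scene [[47.8, 18.0, 450.2, 71.3], [47.8, 14.0, 451.2, 71.3], [46.6, 10.0, 451.2, 71.3], [46.3, 22.0, 450.2, 72.3]]
e_scene [[50.3, 18.0, 450.2, 71.3], [49.6, 22.0, 450.2, 71.3], [49.0, 14.0, 450.2, 71.3], [46.5, 10.0, 451.2, 71.3]]
f_scene [[45.3, 22.0, 450.2, 70.3], [45.2, 18.0, 450.2, 70.3], [43.4, 26.0, 449.2, 70.3], [43.4, 14.0, 450.2, 70.3]]
j_scene [[48.4, 18.0, 452.2, 72.3], [47.6, 22.0, 452.2, 72.3], [47.0, 14.0, 453.2, 72.3], [45.5, 10.0, 453.2, 72.3]]
scene0 [[28.6, -4.0, 409.5, -206.6], [28.5, 0.0, 409.5, -206.6], [28.1, -8.0, 409.5, -206.6], [27.6, 4.0, 409.5, -206.6]]
```

move_arm --rows '[{"tx":-0.03,"ty":0.1,"tz":0,"rx":0,"ry":0,"rz":0,"grip":0},{"tx":-0.03,"ty":0.1,"tz":0,"rx":0,"ry":0,"rz":0,"grip":0},{"tx":0,"ty":0,"tz":0,"rx":0,"ry":0,"rz":0,"grip":0},{"tx":0,"ty":0,"tz":0,"rx":0,"ry":0,"rz":0,"grip":0}]'

```text
t: 10.17
eef_pos: [545.9, -16.2, 50.9]
tcp_rot: [-1.598, 0.0, 0.829]
ft_force: [-1.6, 1.8, -4.3]
opening: 0.228
```

move_arm --rows '[{"tx":0,"ty":0.15,"tz":0,"rx":0,"ry":0,"rz":0,"grip":0},{"tx":0,"ty":0,"tz":0,"rx":0,"ry":0,"rz":0,"grip":0},{"tx":0,"ty":0,"tz":0,"rx":0,"ry":0,"rz":0,"grip":0}]'

```text
t: 10.42
eef_pos: [546.2, -16.3, 49.5]
tcp_rot: [-1.599, -0.0, 0.829]
ft_force: [-0.1, 1.5, -2.9]
opening: 0.228
```

move_arm --rows '[{"tx":0,"ty":0,"tz":0.05,"rx":0,"ry":0,"rz":0,"grip":0},{"tx":0,"ty":0,"tz":0.05,"rx":0,"ry":0,"rz":0,"grip":0},{"tx":0,"ty":0,"tz":0,"rx":0,"ry":0,"rz":0,"grip":0},{"tx":0,"ty":0,"tz":0,"rx":0,"ry":0,"rz":0,"grip":0}]'

```text
t: 10.75
eef_pos: [545.8, -15.8, 49.8]
tcp_rot: [-1.6, -0.001, 0.829]
ft_force: [2.5, -1.6, -3.2]
opening: 0.229
```

```bash
python3 - <<'E'
from fr import *
o=snap('k'); s=env.state(); print(s['eef_pos'],s['tcp_rot'],s['ft_force'],s['moment'],s['opening'])
fitshow('k',54,(451.2,71.3),np.radians(-42.4),346,216,36,40,11,'pics/k4.png')
E
```

```text
[545.73694195 -15.74193156  49.71120768] [-1.59966964e+00 -5.92085003e-04  8.29085866e-01] [ 2.92093456 -3.44337075 -2.96075843] [-0.22822502 -0.30463823 -0.0494233 ] 0.2282687313524677
```

View pics/k4.png

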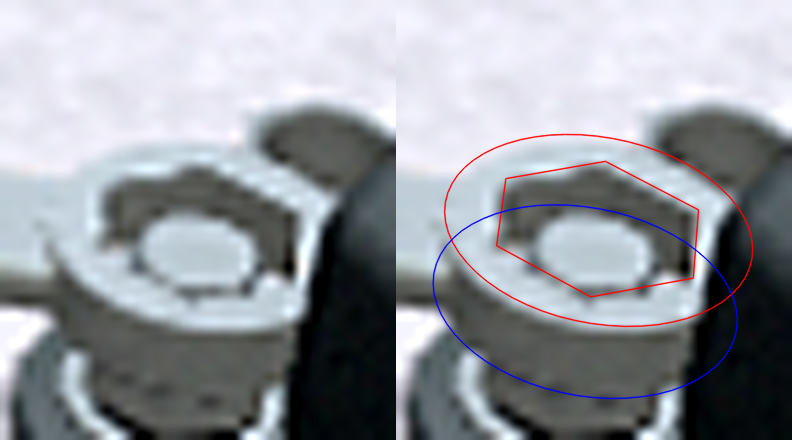

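move_arm --rows '[{"tx":0,"ty":0,"tz":-0.06,"rx":-0.015,"ry":0,"rz":0,"grip":0},{"tx":0.25,"ty":0,"tz":0,"rx":0,"ry":-0.02,"rz":0,"grip":0},{"tx":0.25,"ty":0,"tz":0,"rx":0,"ry":-0.02,"rz":0,"grip":0},{"tx":-0.25,"ty":0,"tz":0,"rx":0,"ry":0.02,"rz":0,"grip":0},{"tx":-0.25,"ty":0,"tz":0,"rx":0,"ry":0.02,"rz":0,"grip":0},{"tx":-0.25,"ty":0,"tz":0,"rx":0,"ry":0.02,"rz":0,"grip":0},{"tx":-0.25,"ty":0,"tz":0,"rx":0,"ry":0.02,"rz":0,"grip":0},{"tx":0,"ty":0,"tz":0,"rx":0,"ry":0,"rz":0,"grip":0}]'

```text
t: 11.52
eef_pos: [541.7, -19.8, 49.4]
tcp_rot: [-1.613, -0.001, 0.787]
ft_force: [-0.8, 2.8, -2.5]
opening: 0.233
```

```bash
python3 - <<'E'
from fr import *
o=snap('l'); s=env.state(); print(s['eef_pos'],s['tcp_rot'],s['ft_force'],s['moment'],s['opening'])
fitshow('l',54,(451.2,71.3),np.radians(-44.8),346,216,36,40,11,'pics/l4.png')
E
```

```text
[542.06671403 -19.64880367  49.47299109] [-1.61305893e+00 -1.45739479e-03  7.88809128e-01] [-1.54461308  2.78872439 -3.14663478] [ 0.65362239  0.27720807 -0.14860719] 0.22711125981146033
```

View pics/l4.png

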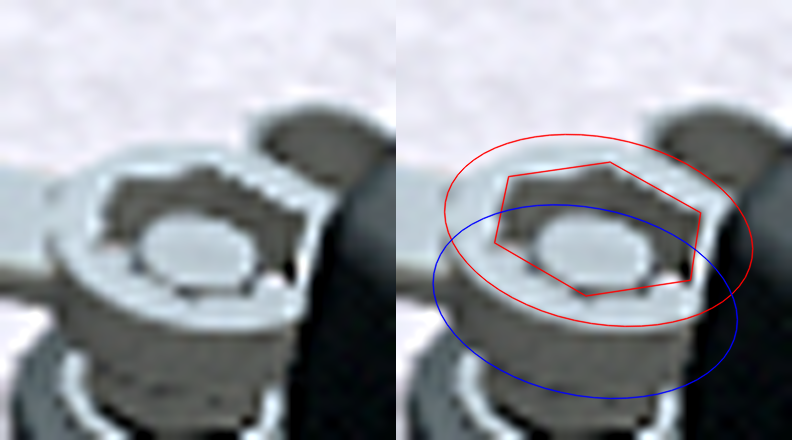

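move_arm --rows '[{"tx":0.25,"ty":0,"tz":0,"rx":0,"ry":-0.02,"rz":0,"grip":0},{"tx":0.25,"ty":0,"tz":0,"rx":0,"ry":-0.02,"rz":0,"grip":0},{"tx":0,"ty":0,"tz":0,"rx":0,"ry":0,"rz":0,"grip":0}]'

```text
t: 11.87
eef_pos: [546.4, -15.9, 49.6]
tcp_rot: [-1.614, -0.0, 0.832]
ft_force: [0.5, -0.3, -2.9]
opening: 0.227
```

move_arm --rows '[{"tx":0.05,"ty":0,"tz":0,"rx":0,"ry":0,"rz":0,"grip":0},{"tx":0,"ty":0,"tz":0,"rx":0,"ry":0,"rz":0,"grip":0}]'

```text
t: 12.03
eef_pos: [546.4, -15.8, 49.6]
tcp_rot: [-1.614, 0.0, 0.83]
ft_force: [-0.4, -1.2, -3.3]
opening: 0.225
```

move_arm --rows '[{"tx":0.05,"ty":0,"tz":0,"rx":0,"ry":0,"rz":0,"grip":0},{"tx":0,"ty":0,"tz":0,"rx":0,"ry":0,"rz":0,"grip":0}]'

```text
t: 12.2
eef_pos: [546.6, -15.3, 49.5]
tcp_rot: [-1.614, -0.0, 0.829]
ft_force: [0.8, 0.7, -6.7]
opening: 0.23
```

move_arm --rows '[{"tx":0,"ty":0.2,"tz":0,"rx":0,"ry":0,"rz":0,"grip":0},{"tx":0,"ty":0,"tz":0,"rx":0,"ry":0,"rz":0,"grip":0}]'

```text
t: 12.37
eef_pos: [546.5, -15.3, 47.1]
tcp_rot: [-1.613, 0.0, 0.829]
ft_force: [0.5, 0.0, -7.4]
opening: 0.228
```

```bash
python3 - <<'E'
from fr import *
o=snap('m'); s=env.state(); print(s['eef_pos'],s['tcp_rot'],s['ft_force'],s['moment'],s['opening'])
fitshow('m',52,(451.2,71.3),np.radians(-42.4),346,216,36,40,11,'pics/m4.png')
E
```

```text
[546.54049999 -15.32067027  47.27124976] [-1.61336317e+00  8.31968228e-05  8.29002031e-01] [ 0.53880602  1.14061749 -7.02570741] [-0.04149291 -0.17809323 -0.102319  ] 0.22864004174786523
```

View pics/m4.png

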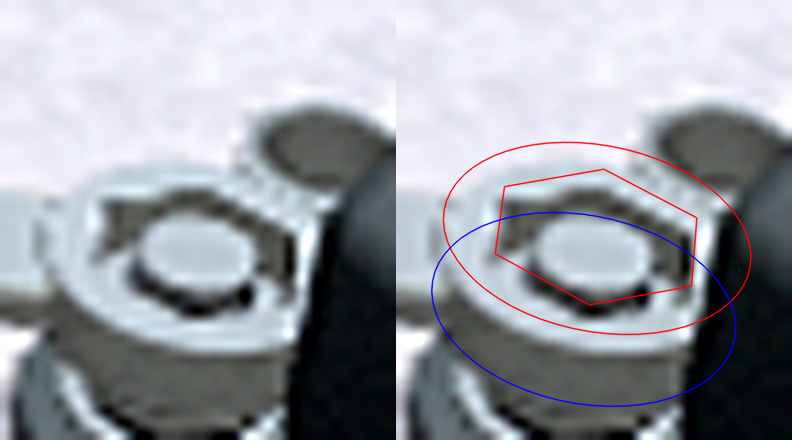

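The ring dropped over the nut: its mouth now sits clearly lower around the stud, and Fz is back to weight only. I'll keep descending.

move_arm --rows '[{"tx":0,"ty":0.3,"tz":0,"rx":0,"ry":0,"rz":0,"grip":0},{"tx":0,"ty":0.3,"tz":0,"rx":0,"ry":0,"rz":0,"grip":0},{"tx":0,"ty":0,"tz":0,"rx":0,"ry":0,"rz":0,"grip":0}]'

```text
t: 12.72
eef_pos: [546.7, -15.5, 40.9]
tcp_rot: [-1.613, 0.0, 0.829]
ft_force: [0.3, 1.0, -6.0]
opening: 0.226
```

move_arm --rows '[{"tx":0,"ty":0.3,"tz":0,"rx":0,"ry":0,"rz":0,"grip":0},{"tx":0,"ty":0.2,"tz":0,"rx":0,"ry":0,"rz":0,"grip":0},{"tx":0,"ty":0,"tz":0,"rx":0,"ry":0,"rz":0,"grip":0}]'

```text
t: 12.97
eef_pos: [546.9, -15.7, 36.1]
tcp_rot: [-1.613, 0.0, 0.829]
ft_force: [0.3, 1.4, -5.9]
opening: 0.23
```

```bash
python3 - <<'E'
from fr import *
o=snap('n'); s=env.state(); print(s['eef_pos'],s['tcp_rot'],s['ft_force'],s['moment'],s['opening'])
fitshow('n',34,(451.2,71.3),np.radians(-42.4),346,216,36,40,11,'pics/n4.png')
E
```

```text
[546.93078286 -15.67956767  36.44393729] [-1.61349397e+00  1.60577619e-05  8.28974448e-01] [-0.66207888  1.94172054 -6.10071045] [ 0.27656505  0.01082385 -0.19457678] 0.22715751860503988
```

View pics/n4.png

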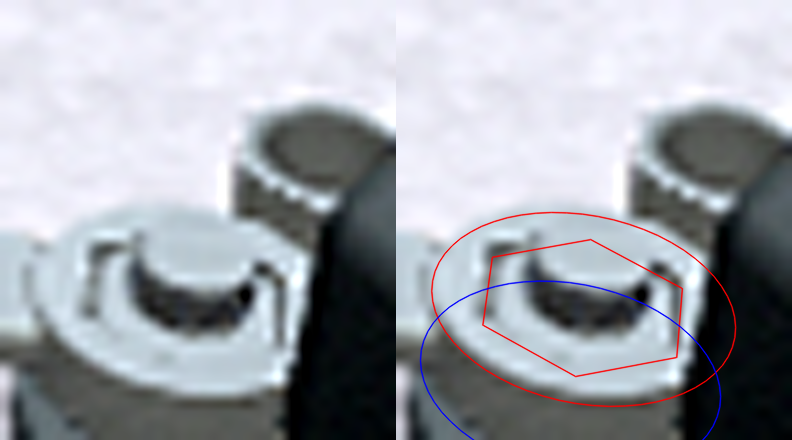

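move_arm --rows '[{"tx":0,"ty":0.25,"tz":0,"rx":0,"ry":0,"rz":0,"grip":0},{"tx":0,"ty":0.2,"tz":0,"rx":0,"ry":0,"rz":0,"grip":0},{"tx":0,"ty":0,"tz":0,"rx":0,"ry":0,"rz":0,"grip":0}]'

```text
t: 13.32
eef_pos: [547.0, -15.8, 31.8]
tcp_rot: [-1.613, 0.0, 0.829]
ft_force: [0.3, 3.1, -5.8]
opening: 0.226
```

move_arm --rows '[{"tx":0,"ty":0.2,"tz":0,"rx":0,"ry":0,"rz":0,"grip":0},{"tx":0,"ty":0.2,"tz":0,"rx":0,"ry":0,"rz":0,"grip":0},{"tx":0,"ty":0,"tz":0,"rx":0,"ry":0,"rz":0,"grip":0},{"tx":0,"ty":0,"tz":0,"rx":0,"ry":0,"rz":0,"grip":0}]'

```text
t: 13.65
eef_pos: [547.1, -15.9, 28.2]
tcp_rot: [-1.614, 0.0, 0.829]
ft_force: [-2.8, 4.4, 0.6]
opening: 0.229
```

```bash
python3 - <<'E'
from fr import *
o=snap('p'); s=env.state(); print(s['eef_pos'],s['tcp_rot'],s['ft_force'],s['moment'],s['opening'])
fitshow('p',30.5,(451.2,71.3),np.radians(-42.4),346,216,36,40,11,'pics/p4.png')
E
```

```text
[547.056881   -15.86829715  28.22927655] [-1.61349535e+00  9.32953455e-05  8.29226114e-01] [-3.66044537  4.16239942  1.50113185] [ 0.83990493  0.69230043 -0.14572485] 0.22998011684864567
```

View pics/p4.png

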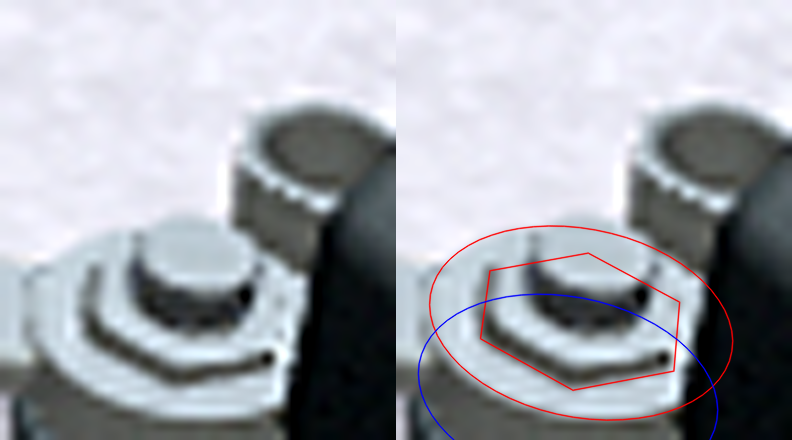

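move_arm --rows '[{"tx":0,"ty":0,"tz":0,"rx":0,"ry":0,"rz":0,"grip":60},{"tx":0,"ty":0,"tz":0,"rx":0,"ry":0,"rz":0,"grip":60},{"tx":0,"ty":0,"tz":0,"rx":0,"ry":0,"rz":0,"grip":60},{"tx":0,"ty":0,"tz":0,"rx":0,"ry":0,"rz":0,"grip":60},{"tx":0,"ty":-2.5,"tz":0,"rx":0.043,"ry":0,"rz":0,"grip":60},{"tx":0,"ty":-3,"tz":0,"rx":0,"ry":0,"rz":0,"grip":60},{"tx":0,"ty":-1,"tz":-2,"rx":0,"ry":0,"rz":0,"grip":60},{"tx":0,"ty":0,"tz":-3,"rx":0,"ry":0,"rz":0,"grip":60},{"tx":0,"ty":0,"tz":-3,"rx":0,"ry":0,"rz":0,"grip":60},{"tx":0,"ty":0,"tz":-3,"rx":0,"ry":0,"rz":0,"grip":60}]'

```text
t: 14.58
eef_pos: [628.8, -90.6, 93.8]
tcp_rot: [-1.572, -0.001, 0.83]
ft_force: [-0.0, 1.3, 0.2]
opening: 0.602
```

move_arm --rows '[{"tx":0,"ty":0,"tz":-1.5,"rx":0,"ry":0,"rz":0,"grip":60},{"tx":0,"ty":0,"tz":0,"rx":0,"ry":0,"rz":0,"grip":60},{"tx":0,"ty":0,"tz":0,"rx":0,"ry":0,"rz":0,"grip":60}]'

```text
t: 14.83
eef_pos: [638.4, -100.1, 92.6]
tcp_rot: [-1.57, 0.0, 0.828]
ft_force: [-0.2, 0.2, -0.7]
opening: 0.598
```

```bash
python3 - <<'E'
from fr import *
o=snap('q'); s=env.state(); print(s['eef_pos'],s['tcp_rot'],s['ft_force'],s['moment'],s['opening'])
cv2.imwrite('pics/q5.png',bigcrop(o['scene'][0],210,150,180,110,4,False))
cv2.imwrite('pics/q6.png',bigcrop(o['top'][0],180,140,140,130,4,False))
E
```

```text
[637.78899286 -99.05621082  92.8461801 ] [-1.56984081e+00  3.78482349e-04  8.29358359e-01] [0.85864075 0.94039768 0.26748819] [-0.01347798  0.03956386  0.0096367 ] 0.5952475482942523
```

View pics/q5.png

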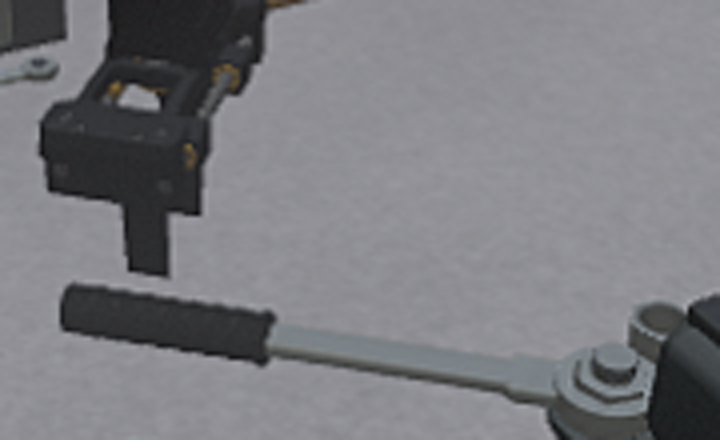

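View pics/q6.png

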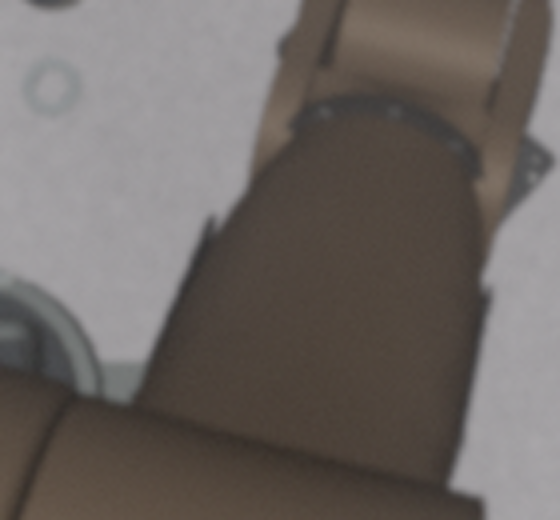

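move_arm --rows '[{"tx":0,"ty":2.5,"tz":0,"rx":0,"ry":0,"rz":0,"grip":60},{"tx":0,"ty":2.5,"tz":0,"rx":0,"ry":0,"rz":0,"grip":60},{"tx":0,"ty":1.5,"tz":0,"rx":0,"ry":0,"rz":0,"grip":60},{"tx":0,"ty":0.4,"tz":0,"rx":0,"ry":0,"rz":0,"grip":60},{"tx":0,"ty":0,"tz":0,"rx":0,"ry":0,"rz":0,"grip":45},{"tx":0,"ty":0,"tz":0,"rx":0,"ry":0,"rz":0,"grip":45},{"tx":0,"ty":0,"tz":0,"rx":0,"ry":0,"rz":0,"grip":45}]'

```text
t: 15.52
eef_pos: [639.1, -99.5, 25.4]
tcp_rot: [-1.572, -0.001, 0.829]
ft_force: [-0.4, -1.2, -0.1]
opening: 0.47
```

```bash
python3 - <<'E'
from fr import *
s=env.state(); print(s['eef_pos'],s['tcp_rot'],s['ft_force'],s['moment'],s['opening'])
p,d=env.read_camera('scene')
cv2.imwrite('pics/r5.png',bigcrop(p,210,150,180,110,4,False))
E
```

```text
[639.0814295  -99.54664128  25.36648038] [-1.57224594e+00 -8.76014289e-04  8.29453150e-01] [-0.44948596 -1.24785207 -0.08567315] [-0.09080603  0.03134096  0.02525159] 0.4699872718311833
```

View pics/r5.png

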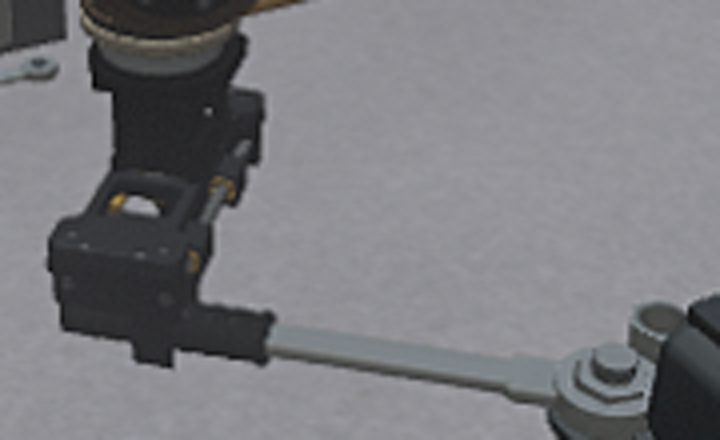

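move_arm --rows '[{"tx":-0.44,"ty":0,"tz":0,"rx":0,"ry":0.0175,"rz":0,"grip":45},{"tx":-0.65,"ty":0,"tz":0.01,"rx":0,"ry":0.0262,"rz":0,"grip":45},{"tx":-0.65,"ty":0,"tz":0.01,"rx":0,"ry":0.0262,"rz":0,"grip":45},{"tx":-0.65,"ty":0,"tz":0.01,"rx":0,"ry":0.0262,"rz":0,"grip":45},{"tx":-0.65,"ty":0,"tz":0.01,"rx":0,"ry":0.0262,"rz":0,"grip":45}]'

```text
t: 15.98
eef_pos: [616.5, -121.3, 24.5]
tcp_rot: [-1.571, -0.001, 0.704]
ft_force: [2.4, 3.7, 2.6]
opening: 0.453
```

move_arm --rows '[{"tx":-0.65,"ty":0,"tz":0.01,"rx":0,"ry":0.0262,"rz":0,"grip":45},{"tx":-0.65,"ty":0,"tz":0.01,"rx":0,"ry":0.0262,"rz":0,"grip":45},{"tx":-0.65,"ty":0,"tz":0.01,"rx":0,"ry":0.0262,"rz":0,"grip":45},{"tx":-0.65,"ty":0,"tz":0.01,"rx":0,"ry":0.0262,"rz":0,"grip":45}]'

```text
t: 16.32
eef_pos: [595.8, -136.8, 24.2]
tcp_rot: [-1.571, -0.001, 0.599]
ft_force: [3.0, 4.9, 2.7]
opening: 0.449
```

```bash
cat > st.py <<'E'
from fr import *
s=env.state(); psi=s['tcp_rot'][2]; x=np.array([np.cos(psi),np.sin(psi)]); z=np.array([-np.sin(psi),np.cos(psi)])
N=np.array([453.4,69.9]); r=s['eef_pos'][:2]-N
print('t',round(s['t'],2),s['eef_pos'].round(1),'psi',np.degrees(psi).round(1),'R',np.linalg.norm(r).round(1),'ang',np.degrees(np.arctan2(r[1],r[0])).round(1),'Fx',(s['ft_force'][:2]@x).round(1),'Fz',(s['ft_force'][:2]@z).round(1),'vert',s['ft_force'][2].round(1))
E
python3 st.py; python3 - <<'E'
from fr import *
p,d=env.read_camera('scene')
cv2.imwrite('pics/s5.png',bigcrop(p,210,150,180,110,4,False))
E
python3 st.py
```

```text
t 16.32 [ 595.8 -136.8   24.2] psi 34.3 R 251.0 ang -55.4 Fx 5.2 Fz 2.4 vert 2.7
t 16.37 [ 594.8 -137.4   24. ] psi 34.2 R 250.9 ang -55.7 Fx 0.9 Fz -1.0 vert 0.4
```

View pics/s5.png

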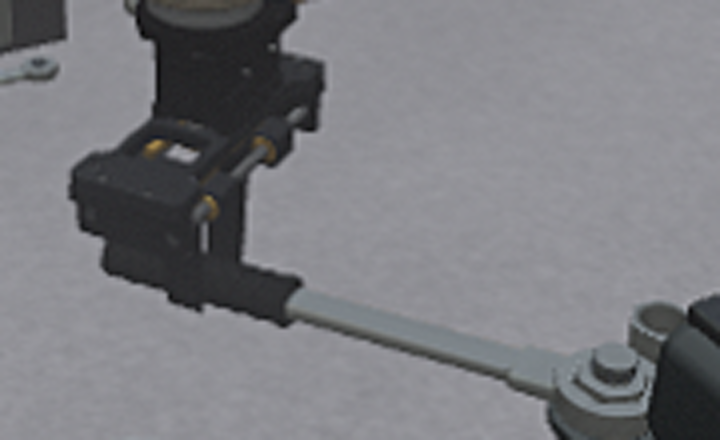

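move_arm --rows '[{"tx":-0.44,"ty":0,"tz":0,"rx":0,"ry":0.0175,"rz":0,"grip":45},{"tx":-0.44,"ty":0,"tz":0,"rx":0,"ry":0.0175,"rz":0,"grip":45},{"tx":-0.44,"ty":0,"tz":0,"rx":0,"ry":0.0175,"rz":0,"grip":45},{"tx":0,"ty":0,"tz":0,"rx":0,"ry":0,"rz":0,"grip":45}]'

```text
t: 16.7
eef_pos: [584.4, -144.2, 23.9]
tcp_rot: [-1.57, 0.001, 0.548]
ft_force: [0.3, 1.0, 0.9]
opening: 0.45
```

move_arm --rows '[{"tx":-0.44,"ty":0,"tz":0,"rx":0,"ry":0.0175,"rz":0,"grip":45},{"tx":-0.44,"ty":0,"tz":0.01,"rx":0,"ry":0.0175,"rz":0,"grip":45},{"tx":0,"ty":0,"tz":0,"rx":0,"ry":0,"rz":0,"grip":45}]'

```text
t: 16.95
eef_pos: [576.8, -148.6, 23.9]
tcp_rot: [-1.57, 0.0, 0.513]
ft_force: [0.8, 1.7, 0.4]
opening: 0.449
```

```bash
python3 st.py
```

```text
t 16.95 [ 576.8 -148.6   23.9] psi 29.4 R 251.0 ang -60.5 Fx 1.5 Fz 1.1 vert 0.4
```

move_arm --rows '[{"tx":-0.44,"ty":0,"tz":0,"rx":0,"ry":0.0175,"rz":0,"grip":45},{"tx":-0.44,"ty":0,"tz":0.01,"rx":0,"ry":0.0175,"rz":0,"grip":45},{"tx":0,"ty":0,"tz":0,"rx":0,"ry":0,"rz":0,"grip":45}]'

```text
t: 17.2
eef_pos: [569.1, -152.8, 24.0]
tcp_rot: [-1.57, 0.0, 0.478]
ft_force: [0.9, 0.9, 0.1]
opening: 0.447
```

move_arm --rows '[{"tx":-0.44,"ty":0,"tz":0,"rx":0,"ry":0.0175,"rz":0,"grip":45},{"tx":-0.22,"ty":0,"tz":0.01,"rx":0,"ry":0.0087,"rz":0,"grip":45},{"tx":0,"ty":0,"tz":0,"rx":0,"ry":0,"rz":0,"grip":45}]'

```text
t: 17.45
eef_pos: [563.4, -155.7, 24.0]
tcp_rot: [-1.571, 0.0, 0.452]
ft_force: [0.7, 0.4, -0.6]
opening: 0.45
```

```bash
python3 st.py
```

```text
t 17.45 [ 563.4 -155.7   24. ] psi 25.9 R 251.0 ang -64.0 Fx 0.8 Fz 0.0 vert -0.6
```

move_arm --rows '[{"tx":-0.44,"ty":0,"tz":0,"rx":0,"ry":0.0175,"rz":0,"grip":45},{"tx":-0.44,"ty":0,"tz":0.01,"rx":0,"ry":0.0175,"rz":0,"grip":45},{"tx":0,"ty":0,"tz":0,"rx":0,"ry":0,"rz":0,"grip":45}]'

```text
t: 17.7
eef_pos: [555.2, -159.5, 24.0]
tcp_rot: [-1.571, 0.0, 0.416]
ft_force: [1.5, 1.3, -1.0]
opening: 0.452
```

```bash
python3 st.py
```

```text
t 17.7 [ 555.2 -159.5   24. ] psi 23.9 R 250.9 ang -66.1 Fx 1.8 Fz 0.6 vert -1.0
```

move_arm --rows '[{"tx":-0.44,"ty":0,"tz":0,"rx":0,"ry":0.0175,"rz":0,"grip":45},{"tx":-0.22,"ty":0,"tz":0.01,"rx":0,"ry":0.0087,"rz":0,"grip":45},{"tx":0,"ty":0,"tz":0,"rx":0,"ry":0,"rz":0,"grip":45}]'

```text
t: 17.95
eef_pos: [549.4, -161.9, 24.1]
tcp_rot: [-1.571, 0.0, 0.391]
ft_force: [2.3, 1.0, -1.0]
opening: 0.45
```

```bash
python3 st.py
```

```text
t 17.95 [ 549.4 -161.9   24.1] psi 22.4 R 250.9 ang -67.5 Fx 2.5 Fz 0.1 vert -1.0
```

move_arm --rows '[{"tx":-0.22,"ty":0,"tz":0,"rx":0,"ry":0.0087,"rz":0,"grip":45},{"tx":-0.22,"ty":0,"tz":0,"rx":0,"ry":0.0087,"rz":0,"grip":45},{"tx":0,"ty":0,"tz":0,"rx":0,"ry":0,"rz":0,"grip":45}]'

```text
t: 18.2
eef_pos: [545.5, -163.5, 24.1]
tcp_rot: [-1.571, -0.0, 0.374]
ft_force: [2.9, 0.3, -1.0]
opening: 0.451
```

move_arm --rows '[{"tx":-0.22,"ty":0,"tz":0,"rx":0,"ry":0.0087,"rz":0,"grip":45},{"tx":-0.22,"ty":0,"tz":0,"rx":0,"ry":0.0087,"rz":0,"grip":45},{"tx":0,"ty":0,"tz":0,"rx":0,"ry":0,"rz":0,"grip":45}]'

```text
t: 18.45
eef_pos: [541.3, -165.0, 24.1]
tcp_rot: [-1.571, -0.0, 0.356]
ft_force: [2.2, 0.5, -1.2]
opening: 0.452
```

```bash
python3 st.py
```

```text
t 18.45 [ 541.3 -165.    24.1] psi 20.4 R 250.9 ang -69.5 Fx 2.3 Fz -0.3 vert -1.2
```

move_arm --rows '[{"tx":-0.22,"ty":0,"tz":0,"rx":0,"ry":0.0087,"rz":0,"grip":45},{"tx":-0.22,"ty":0,"tz":0,"rx":0,"ry":0.0087,"rz":0,"grip":45},{"tx":0,"ty":0,"tz":0,"rx":0,"ry":0,"rz":0,"grip":45}]'

```text
t: 18.7
eef_pos: [537.1, -166.5, 24.0]
tcp_rot: [-1.571, 0.0, 0.339]
ft_force: [2.2, -0.8, -0.3]
opening: 0.452
```

move_arm --rows '[{"tx":-0.22,"ty":0,"tz":0,"rx":0,"ry":0.0087,"rz":0,"grip":45},{"tx":-0.22,"ty":0,"tz":0.01,"rx":0,"ry":0.0087,"rz":0,"grip":45},{"tx":0,"ty":0,"tz":0,"rx":0,"ry":0,"rz":0,"grip":45}]'

```text
t: 18.95
eef_pos: [533.0, -167.9, 24.1]
tcp_rot: [-1.571, 0.0, 0.322]
ft_force: [1.9, -1.2, -0.9]
opening: 0.452
```

```bash
python3 st.py
```

```text
t 18.95 [ 533.  -167.9   24.1] psi 18.4 R 250.8 ang -71.5 Fx 1.4 Fz -1.8 vert -0.9
```

move_arm --rows '[{"tx":-0.22,"ty":0,"tz":0,"rx":0,"ry":0.0087,"rz":0,"grip":45},{"tx":-0.22,"ty":0,"tz":0,"rx":0,"ry":0.0087,"rz":0,"grip":45},{"tx":0,"ty":0,"tz":0,"rx":0,"ry":0,"rz":0,"grip":45}]'

```text
t: 19.2
eef_pos: [528.8, -169.3, 24.1]
tcp_rot: [-1.571, 0.0, 0.304]
ft_force: [3.1, -1.6, -0.3]
opening: 0.45
```

```bash
python3 st.py
```

```text
t 19.2 [ 528.8 -169.3   24.1] psi 17.4 R 250.8 ang -72.5 Fx 2.5 Fz -2.5 vert -0.3
```

move_arm --rows '[{"tx":-0.22,"ty":0,"tz":0,"rx":0,"ry":0.0087,"rz":0,"grip":45},{"tx":-0.22,"ty":0,"tz":0,"rx":0,"ry":0.0087,"rz":0,"grip":45},{"tx":-0.22,"ty":0,"tz":0,"rx":0,"ry":0.0087,"rz":0,"grip":45},{"tx":0,"ty":0,"tz":0,"rx":0,"ry":0,"rz":0,"grip":45}]'

```text
t: 19.53
eef_pos: [522.4, -171.2, 24.0]
tcp_rot: [-1.571, 0.0, 0.278]
ft_force: [2.5, -0.8, -1.1]
opening: 0.454
```

```bash
python3 st.py
```

```text
t 19.53 [ 522.4 -171.2   24. ] psi 15.9 R 250.7 ang -74.0 Fx 2.2 Fz -1.4 vert -1.1
```

move_arm --rows '[{"tx":-0.22,"ty":0,"tz":0,"rx":0,"ry":0.0087,"rz":0,"grip":45},{"tx":-0.22,"ty":0,"tz":0,"rx":0,"ry":0.0087,"rz":0,"grip":45},{"tx":-0.22,"ty":0,"tz":0,"rx":0,"ry":0.0087,"rz":0,"grip":45},{"tx":0,"ty":0,"tz":0,"rx":0,"ry":0,"rz":0,"grip":45}]'

```text
t: 19.87
eef_pos: [516.0, -172.9, 24.1]
tcp_rot: [-1.571, 0.0, 0.252]
ft_force: [2.5, -0.3, -0.5]
opening: 0.451
```

```bash
python3 st.py
```

```text
t 19.87 [ 516.  -172.9   24.1] psi 14.4 R 250.8 ang -75.5 Fx 2.4 Fz -0.9 vert -0.5
```

move_arm --rows '[{"tx":-0.22,"ty":0,"tz":0,"rx":0,"ry":0.0087,"rz":0,"grip":45},{"tx":-0.22,"ty":0,"tz":0,"rx":0,"ry":0.0087,"rz":0,"grip":45},{"tx":-0.22,"ty":0,"tz":0,"rx":0,"ry":0.0087,"rz":0,"grip":45},{"tx":0,"ty":0,"tz":0,"rx":0,"ry":0,"rz":0,"grip":45}]'

```text
t: 20.2
eef_pos: [509.6, -174.5, 24.0]
tcp_rot: [-1.571, 0.0, 0.226]
ft_force: [2.2, -0.2, -1.2]
opening: 0.445
```

```bash
python3 st.py
```

```text
t 20.2 [ 509.6 -174.5   24. ] psi 12.9 R 250.8 ang -77.0 Fx 2.1 Fz -0.7 vert -1.2
```

move_arm --rows '[{"tx":-0.22,"ty":0,"tz":0,"rx":0,"ry":0.0087,"rz":0,"grip":45},{"tx":-0.22,"ty":0,"tz":0,"rx":0,"ry":0.0087,"rz":0,"grip":45},{"tx":0,"ty":0,"tz":0,"rx":0,"ry":0,"rz":0,"grip":45}]'

```text
t: 20.45
eef_pos: [505.4, -175.4, 24.1]
tcp_rot: [-1.571, 0.0, 0.209]
ft_force: [2.4, -0.9, -0.9]
opening: 0.449
```

```bash
python3 st.py
```

```text
t 20.45 [ 505.4 -175.4   24.1] psi 11.9 R 250.8 ang -78.0 Fx 2.2 Fz -1.3 vert -0.9
```

```bash
python3 - <<'E'
from fr import *
p,d=env.read_camera('scene')
cv2.imwrite('pics/t5.png',bigcrop(p,250,140,150,120,5,False))
E
```

```text
(no output)
```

View pics/t5.png

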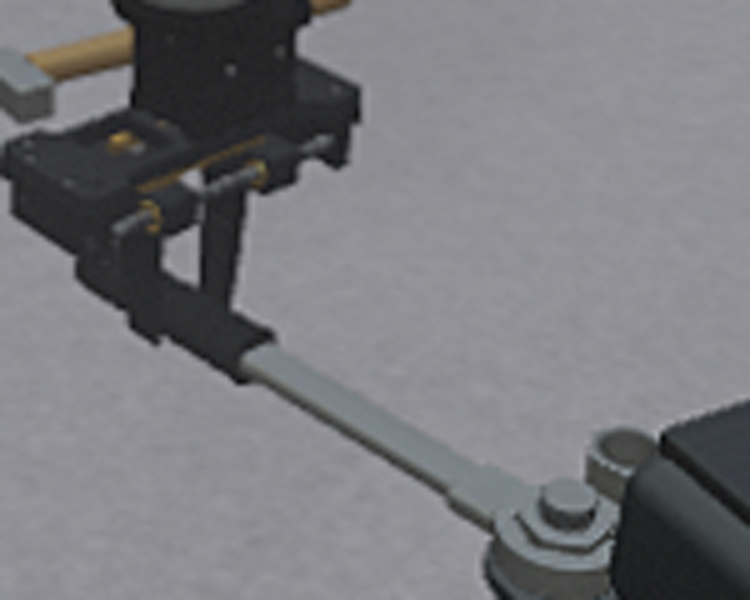

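The picture shows the ring still seated, with the stud at about (365,240) in the full frame, and the near finger pushing the handle. I'll carry on.

move_arm --rows '[{"tx":-0.22,"ty":0,"tz":0,"rx":0,"ry":0.0087,"rz":0,"grip":45},{"tx":-0.22,"ty":0,"tz":0,"rx":0,"ry":0.0087,"rz":0,"grip":45},{"tx":-0.22,"ty":0,"tz":0,"rx":0,"ry":0.0087,"rz":0,"grip":45},{"tx":0,"ty":0,"tz":0,"rx":0,"ry":0,"rz":0,"grip":45}]'

```text
t: 20.83
eef_pos: [498.8, -176.7, 24.0]
tcp_rot: [-1.571, 0.0, 0.182]
ft_force: [1.9, -1.1, 0.3]
opening: 0.452
```

```bash
python3 st.py
```

```text
t 20.83 [ 498.8 -176.7   24. ] psi 10.4 R 250.8 ang -79.6 Fx 1.7 Fz -1.5 vert 0.3
```

move_arm --rows '[{"tx":-0.22,"ty":0,"tz":0,"rx":0,"ry":0.0087,"rz":0,"grip":45},{"tx":-0.22,"ty":0,"tz":0,"rx":0,"ry":0.0087,"rz":0,"grip":45},{"tx":0,"ty":0,"tz":0,"rx":0,"ry":0,"rz":0,"grip":45}]'

```text
t: 21.08
eef_pos: [494.5, -177.5, 24.0]
tcp_rot: [-1.571, 0.0, 0.165]
ft_force: [2.0, 0.0, -0.2]
opening: 0.451
```

```bash
python3 st.py
```

```text
t 21.08 [ 494.5 -177.5   24. ] psi 9.5 R 250.8 ang -80.6 Fx 2.0 Fz -0.3 vert -0.2
```

move_arm --rows '[{"tx":-0.22,"ty":0,"tz":0,"rx":0,"ry":0.0087,"rz":0,"grip":45},{"tx":-0.22,"ty":0,"tz":0,"rx":0,"ry":0.0087,"rz":0,"grip":45},{"tx":-0.22,"ty":0,"tz":0,"rx":0,"ry":0.0087,"rz":0,"grip":45},{"tx":0,"ty":0,"tz":0,"rx":0,"ry":0,"rz":0,"grip":45}]'

```text
t: 21.42
eef_pos: [488.0, -178.5, 24.0]
tcp_rot: [-1.571, 0.0, 0.139]
ft_force: [1.9, 0.2, -1.0]
opening: 0.449
```

```bash
python3 st.py
```

```text
t 21.42 [ 488.  -178.5   24. ] psi 8.0 R 250.8 ang -82.1 Fx 1.9 Fz -0.1 vert -1.0
```

move_arm --rows '[{"tx":-0.22,"ty":0,"tz":0,"rx":0,"ry":0.0087,"rz":0,"grip":45},{"tx":-0.22,"ty":0,"tz":0,"rx":0,"ry":0.0087,"rz":0,"grip":45},{"tx":0,"ty":0,"tz":0,"rx":0,"ry":0,"rz":0,"grip":45}]'

```text
t: 21.67
eef_pos: [483.6, -179.1, 24.0]
tcp_rot: [-1.571, 0.0, 0.122]
ft_force: [1.6, 0.9, -0.6]
opening: 0.449
```

```bash
python3 st.py
```

```text
t 21.67 [ 483.6 -179.1   24. ] psi 7.0 R 250.8 ang -83.1 Fx 1.7 Fz 0.7 vert -0.6
```

move_arm --rows '[{"tx":-0.22,"ty":0,"tz":0,"rx":0,"ry":0.0087,"rz":0,"grip":45},{"tx":-0.22,"ty":0,"tz":0,"rx":0,"ry":0.0087,"rz":0,"grip":45},{"tx":0,"ty":0,"tz":0,"rx":0,"ry":0,"rz":0,"grip":45}]'

```text
t: 21.92
eef_pos: [479.3, -179.6, 24.0]
tcp_rot: [-1.571, 0.0, 0.104]
ft_force: [2.4, -0.1, -1.1]
opening: 0.453
```

```bash
python3 st.py
```

```text
t 21.92 [ 479.3 -179.6   24. ] psi 6.0 R 250.9 ang -84.1 Fx 2.4 Fz -0.3 vert -1.1
```

move_arm --rows '[{"tx":-0.22,"ty":0,"tz":0,"rx":0,"ry":0.0087,"rz":0,"grip":45},{"tx":-0.22,"ty":0,"tz":0,"rx":0,"ry":0.0087,"rz":0,"grip":45},{"tx":0,"ty":0,"tz":0,"rx":0,"ry":0,"rz":0,"grip":45}]'

```text
t: 22.17
eef_pos: [474.9, -180.0, 24.0]
tcp_rot: [-1.571, 0.0, 0.087]
ft_force: [1.3, 1.2, -0.6]
opening: 0.45
```

```bash
python3 st.py
```

```text
t 22.17 [ 474.9 -180.    24. ] psi 5.0 R 250.9 ang -85.1 Fx 1.4 Fz 1.1 vert -0.6
```

move_arm --rows '[{"tx":-0.22,"ty":0,"tz":0,"rx":0,"ry":0.0087,"rz":0,"grip":45},{"tx":-0.22,"ty":0,"tz":0,"rx":0,"ry":0.0087,"rz":0,"grip":45},{"tx":0,"ty":0,"tz":0,"rx":0,"ry":0,"rz":0,"grip":45}]'

```text
t: 22.42
eef_pos: [470.5, -180.4, 24.0]
tcp_rot: [-1.571, 0.0, 0.069]
ft_force: [2.3, 0.4, -0.7]
opening: 0.45
```

```bash
python3 st.py
```

```text
t 22.42 [ 470.5 -180.4   24. ] psi 4.0 R 250.9 ang -86.1 Fx 2.4 Fz 0.2 vert -0.7
```

move_arm --rows '[{"tx":-0.22,"ty":0,"tz":0,"rx":0,"ry":0.0087,"rz":0,"grip":45},{"tx":-0.22,"ty":0,"tz":0,"rx":0,"ry":0.0087,"rz":0,"grip":45},{"tx":0,"ty":0,"tz":0,"rx":0,"ry":0,"rz":0,"grip":45}]'

```text
t: 22.67
eef_pos: [466.1, -180.7, 24.0]
tcp_rot: [-1.571, 0.0, 0.052]
ft_force: [2.0, 2.1, -0.2]
opening: 0.453
```

```bash
python3 st.py
```

```text
t 22.67 [ 466.1 -180.7   24. ] psi 3.0 R 250.9 ang -87.1 Fx 2.1 Fz 2.0 vert -0.2
```

move_arm --rows '[{"tx":-0.22,"ty":0,"tz":0,"rx":0,"ry":0.0087,"rz":0,"grip":45},{"tx":-0.22,"ty":0,"tz":0,"rx":0,"ry":0.0087,"rz":0,"grip":45},{"tx":0,"ty":0,"tz":0,"rx":0,"ry":0,"rz":0,"grip":45}]'

```text
t: 22.92
eef_pos: [461.7, -180.9, 24.0]
tcp_rot: [-1.571, 0.0, 0.035]
ft_force: [2.2, 0.6, -0.7]
opening: 0.451
```

```bash
python3 st.py
```

```text
t 22.92 [ 461.7 -180.9   24. ] psi 2.0 R 251.0 ang -88.1 Fx 2.2 Fz 0.5 vert -0.7
```

move_arm --rows '[{"tx":-0.22,"ty":0,"tz":0,"rx":0,"ry":0.0087,"rz":0,"grip":45},{"tx":-0.22,"ty":0,"tz":0,"rx":0,"ry":0.0087,"rz":0,"grip":45},{"tx":0,"ty":0,"tz":0,"rx":0,"ry":0,"rz":0,"grip":45}]'

```text
t: 23.17
eef_pos: [457.4, -181.1, 24.0]
tcp_rot: [-1.571, 0.0, 0.017]
ft_force: [1.8, 1.1, -1.1]
opening: 0.449
```

```bash
python3 st.py
```

```text
t 23.17 [ 457.4 -181.1   24. ] psi 1.0 R 251.0 ang -89.1 Fx 1.9 Fz 1.1 vert -1.1
```

move_arm --rows '[{"tx":-0.22,"ty":0,"tz":0,"rx":0,"ry":0.0087,"rz":0,"grip":45},{"tx":-0.22,"ty":0,"tz":0,"rx":0,"ry":0.0087,"rz":0,"grip":45},{"tx":0,"ty":0,"tz":0,"rx":0,"ry":0,"rz":0,"grip":45}]'

```text
t: 23.42
eef_pos: [453.0, -181.1, 24.1]
tcp_rot: [-1.571, 0.0, -0.0]
ft_force: [1.8, 1.3, 0.0]
opening: 0.45
```

```bash
python3 st.py
```

```text
t 23.42 [ 453.  -181.1   24.1] psi -0.0 R 251.0 ang -90.1 Fx 1.8 Fz 1.3 vert 0.0
```

move_arm --rows '[{"tx":-0.22,"ty":0,"tz":0,"rx":0,"ry":0.0087,"rz":0,"grip":45},{"tx":-0.22,"ty":0,"tz":0,"rx":0,"ry":0.0087,"rz":0,"grip":45},{"tx":0,"ty":0,"tz":0,"rx":0,"ry":0,"rz":0,"grip":45}]'

```text
t: 23.67
eef_pos: [448.6, -181.1, 24.0]
tcp_rot: [-1.571, 0.0, -0.018]
ft_force: [1.5, 1.0, -0.8]
opening: 0.449
```

```bash
python3 st.py
```

```text
t 23.67 [ 448.6 -181.1   24. ] psi -1.0 R 251.1 ang -91.1 Fx 1.5 Fz 1.0 vert -0.8
```

```bash
python3 - <<'E'
from fr import *
p,d=env.read_camera('scene')
cv2.imwrite('pics/u5.png',np.hstack([bigcrop(p,340,215,40,40,10,True),bigcrop(p,290,130,100,100,4,False)]))
E
```

```text
(no output)
```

View pics/u5.png

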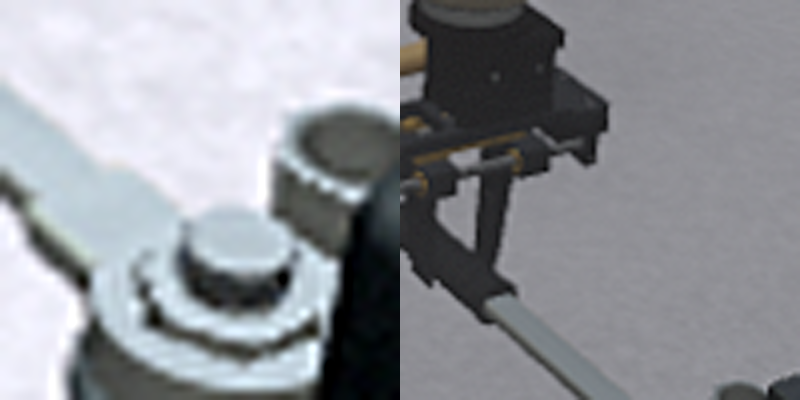

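move_arm --rows '[{"tx":-0.22,"ty":0,"tz":0,"rx":0,"ry":0.0087,"rz":0,"grip":45},{"tx":-0.22,"ty":0,"tz":0.01,"rx":0,"ry":0.0087,"rz":0,"grip":45},{"tx":0,"ty":0,"tz":0,"rx":0,"ry":0,"rz":0,"grip":45}]'

```text
t: 23.97
eef_pos: [444.5, -181.0, 24.1]
tcp_rot: [-1.571, -0.0, -0.035]
ft_force: [3.9, 0.9, -1.2]
opening: 0.45
```

```bash
python3 st.py
```

```text
t 23.97 [ 444.5 -181.    24.1] psi -2.0 R 251.1 ang -92.0 Fx 3.9 Fz 1.1 vert -1.2
```

move_arm --rows '[{"tx":-0.22,"ty":0,"tz":0,"rx":0,"ry":0.0087,"rz":0,"grip":45},{"tx":-0.22,"ty":0,"tz":0,"rx":0,"ry":0.0087,"rz":0,"grip":45},{"tx":0,"ty":0,"tz":0,"rx":0,"ry":0,"rz":0,"grip":45}]'

```text
t: 24.22
eef_pos: [440.3, -180.9, 24.1]
tcp_rot: [-1.571, -0.001, -0.052]
ft_force: [5.8, 2.5, -1.8]
opening: 0.449
```

```bash
python3 st.py
```

```text
t 24.22 [ 440.3 -180.9   24.1] psi -3.0 R 251.1 ang -93.0 Fx 5.7 Fz 2.8 vert -1.8
```

move_arm --rows '[{"tx":-0.2,"ty":0,"tz":0,"rx":0,"ry":0.008,"rz":0,"grip":45},{"tx":0,"ty":0,"tz":0,"rx":0,"ry":0,"rz":0,"grip":45},{"tx":0,"ty":0,"tz":0,"rx":0,"ry":0,"rz":0,"grip":45}]'

```text
t: 24.47
eef_pos: [438.6, -180.8, 24.1]
tcp_rot: [-1.571, -0.001, -0.06]
ft_force: [6.1, 3.5, -2.5]
opening: 0.45
```

```bash
python3 st.py
```

```text
t 24.47 [ 438.6 -180.8   24.1] psi -3.4 R 251.1 ang -93.4 Fx 5.9 Fz 3.8 vert -2.5
```

move_arm --rows '[{"tx":-0.1,"ty":0,"tz":0,"rx":0,"ry":0.004,"rz":0,"grip":45},{"tx":0,"ty":0,"tz":0,"rx":0,"ry":0,"rz":0,"grip":45},{"tx":0,"ty":0,"tz":0,"rx":0,"ry":0,"rz":0,"grip":45}]'

```text
t: 24.72
eef_pos: [437.7, -180.7, 24.1]
tcp_rot: [-1.571, -0.001, -0.064]
ft_force: [7.2, 3.0, -1.4]
opening: 0.447
```

```bash
python3 st.py
```

```text
t 24.72 [ 437.7 -180.7   24.1] psi -3.6 R 251.1 ang -93.6 Fx 7.0 Fz 3.5 vert -1.4
```

move_arm --rows '[{"tx":-0.15,"ty":0,"tz":0.02,"rx":0,"ry":0.006,"rz":0,"grip":45},{"tx":0,"ty":0,"tz":0,"rx":0,"ry":0,"rz":0,"grip":45},{"tx":0,"ty":0,"tz":0,"rx":0,"ry":0,"rz":0,"grip":45}]'

```text
t: 24.97
eef_pos: [436.4, -180.6, 24.1]
tcp_rot: [-1.571, -0.002, -0.07]
ft_force: [6.6, 2.2, -3.0]
opening: 0.45
```

```bash
python3 st.py
```

```text
t 24.97 [ 436.4 -180.6   24.1] psi -4.0 R 251.1 ang -93.9 Fx 6.5 Fz 2.7 vert -3.0
```

move_arm --rows '[{"tx":-0.1,"ty":0,"tz":0,"rx":0,"ry":0.004,"rz":0,"grip":45},{"tx":0,"ty":0,"tz":0,"rx":0,"ry":0,"rz":0,"grip":45},{"tx":0,"ty":0,"tz":0,"rx":0,"ry":0,"rz":0,"grip":45}]'

```text
t: 25.22
eef_pos: [435.5, -180.5, 24.2]
tcp_rot: [-1.572, -0.002, -0.074]
ft_force: [7.9, 2.6, -1.2]
opening: 0.452
```

```bash
python3 st.py
```

```text
t 25.22 [ 435.5 -180.5   24.2] psi -4.2 R 251.1 ang -94.1 Fx 7.7 Fz 3.2 vert -1.2
```

move_arm --rows '[{"tx":-0.15,"ty":0,"tz":0.02,"rx":0,"ry":0.006,"rz":0,"grip":45},{"tx":0,"ty":0,"tz":0,"rx":0,"ry":0,"rz":0,"grip":45}]'

```text
t: 25.38
eef_pos: [434.2, -180.4, 24.2]
tcp_rot: [-1.572, -0.002, -0.08]
ft_force: [8.4, 1.7, -2.2]
opening: 0.448
```

```bash
cat > av.py <<'E'
from fr import *
F=[]
for i in range(5):
    s=env.state(); psi=s['tcp_rot'][2]; F.append(s['ft_force'][:2]@[np.cos(psi),np.sin(psi)])
    env.read_camera('scene')
print(np.round(F,1),np.mean(F).round(2))
E
python3 av.py; python3 st.py
```

```text
[8.3 8.4 8.1 8.2 9.1] 8.42
t 25.63 [ 434.3 -180.4   24.2] psi -4.6 R 251.0 ang -94.4 Fx 8.1 Fz 2.7 vert -1.4
```

move_arm --rows '[{"tx":-0.1,"ty":0,"tz":0.01,"rx":0,"ry":0.004,"rz":0,"grip":45},{"tx":-0.1,"ty":0,"tz":0.01,"rx":0,"ry":0.004,"rz":0,"grip":45},{"tx":0,"ty":0,"tz":0,"rx":0,"ry":0,"rz":0,"grip":45}]'

```text
t: 25.88
eef_pos: [432.4, -180.2, 24.3]
tcp_rot: [-1.572, -0.003, -0.088]
ft_force: [8.1, 1.1, -2.7]
opening: 0.451
```

```bash
python3 av.py; python3 st.py
```

```text
[8.  8.9 8.9 9.8 8.6] 8.85
t 26.13 [ 432.5 -180.2   24.3] psi -5.0 R 250.9 ang -94.8 Fx 9.1 Fz 1.6 vert -1.7
```

move_arm --rows '[{"tx":-0.1,"ty":0,"tz":0.01,"rx":0,"ry":0.004,"rz":0,"grip":45},{"tx":-0.1,"ty":0,"tz":0.01,"rx":0,"ry":0.004,"rz":0,"grip":45},{"tx":0,"ty":0,"tz":0,"rx":0,"ry":0,"rz":0,"grip":45}]'

```text
t: 26.38
eef_pos: [430.7, -180.0, 24.3]
tcp_rot: [-1.572, -0.004, -0.096]
ft_force: [10.1, 0.8, -1.4]
opening: 0.453
```

```bash
python3 av.py; python3 st.py
```

```text
[10.   9.9 10.3  9.5  9.6] 9.86
t 26.63 [ 430.8 -180.    24.3] psi -5.5 R 250.9 ang -95.2 Fx 10.7 Fz 2.1 vert -2.4
```

Holding about 9.9 N at 251 mm, which is about 2.5 Nm. Now I'll back off, open and lift clear.

move_arm --rows '[{"tx":0.4,"ty":0,"tz":0,"rx":0,"ry":0,"rz":0,"grip":45},{"tx":0.4,"ty":0,"tz":0,"rx":0,"ry":0,"rz":0,"grip":65},{"tx":0,"ty":0,"tz":0,"rx":0,"ry":0,"rz":0,"grip":65},{"tx":0,"ty":0,"tz":0,"rx":0,"ry":0,"rz":0,"grip":65}]'

```text
t: 26.97
eef_pos: [436.7, -179.8, 23.9]
tcp_rot: [-1.57, 0.001, -0.096]
ft_force: [-0.1, -0.5, 0.0]
opening: 0.606
```

```bash
python3 st.py
```

```text
t 26.97 [ 436.7 -179.8   23.9] psi -5.5 R 250.2 ang -93.8 Fx -0.1 Fz -0.5 vert 0.0
```

move_arm --rows '[{"tx":0,"ty":-1,"tz":0,"rx":0,"ry":0,"rz":0,"grip":65},{"tx":0,"ty":-2,"tz":0,"rx":0,"ry":0,"rz":0,"grip":65},{"tx":0,"ty":-3,"tz":0,"rx":0,"ry":0,"rz":0,"grip":65},{"tx":0,"ty":-3,"tz":0,"rx":0,"ry":0,"rz":0,"grip":65},{"tx":0,"ty":-3,"tz":-1,"rx":0,"ry":0,"rz":0,"grip":65},{"tx":0,"ty":-2,"tz":-2,"rx":0,"ry":0,"rz":0,"grip":65},{"tx":0,"ty":0,"tz":-3,"rx":0,"ry":0,"rz":0,"grip":65},{"tx":0,"ty":0,"tz":-3,"rx":0,"ry":0,"rz":0,"grip":65},{"tx":0,"ty":0,"tz":-3,"rx":0,"ry":0,"rz":0,"grip":65},{"tx":0,"ty":0,"tz":0,"rx":0,"ry":0,"rz":0,"grip":65}]'

```text
t: 27.8
eef_pos: [425.1, -303.4, 164.9]
tcp_rot: [-1.572, -0.001, -0.098]
ft_force: [-1.4, 0.1, 0.4]
opening: 0.651
```

```bash
python3 st.py; python3 - <<'E'
from fr import *
o=snap('w'); cv2.imwrite('pics/w1.png',o['scene'][0]); cv2.imwrite('pics/w2.png',bigcrop(o['scene'][0],300,150,100,110,5,False)); 
E
```

```text
t 27.8 [ 425.1 -303.4  164.9] psi -5.6 R 374.3 ang -94.3 Fx -1.4 Fz -0.1 vert 0.4
```

View pics/w1.png

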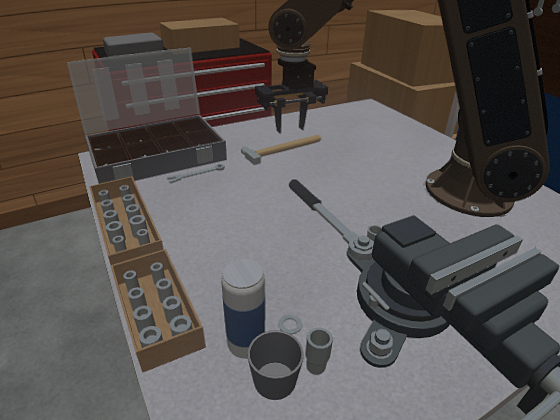

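View pics/w2.png

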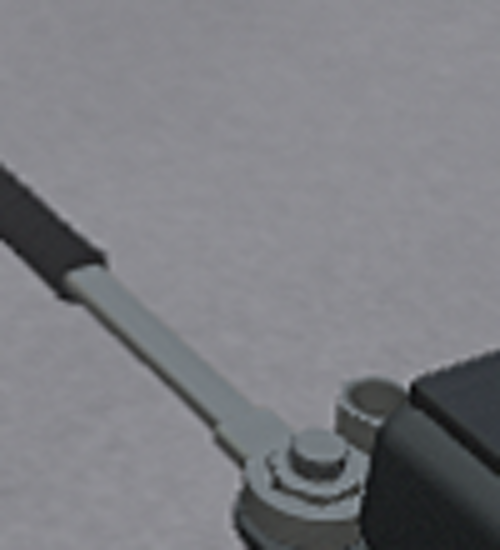

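View pics/w_top.png

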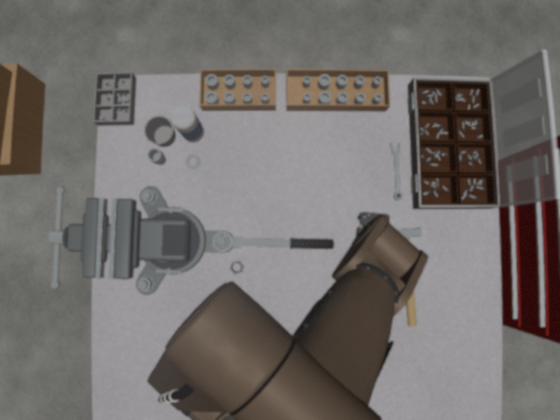

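```bash
python3 -c "
from cell import env
s=env.state(); print(s['t'],s['ft_force'],s['qvel'].round(3)); print(env.job_done())"
```

```text
27.9 [ 0.68863133 -0.22176933 -0.59383689] [ 0.033 -0.005  0.02   0.001 -0.005  0.011]
the job is handed in; nothing more can be done
None
```

I set the ring spanner fully down on the rear lug nut, swung it clockwise until the nut came up solid, and finished with a firm push of about 10 N. I then let go and handed the job in at 27.9 s of the 72 s allowed.

**Fitting:** The ring caught on top of the nut at first. After some small sideways and turning nudges it dropped, and the camera overlay matched the fully-down height.

**Tightening:** The handle ran at about 2 N for most of the swing and came up solid near 92° clockwise of the world x axis. The final push averaged 9.9 N over five readings (one later reading was 10.7 N). At 251 mm from the nut that is about 2.5 Nm, within the 1.5–4.5 Nm range.

**Last checks:** The last pictures show the spanner resting on the nut, the gripper clear, and the wrist force close to zero. The other tools look unmoved, judging by eye; the arm hides part of the hammer in the top view, but the scene view shows it in place.

**One disagreement:** Once solid, the push rose about 0.4–0.5 N per mm of arm travel instead of the stated 1 N per mm. I put this down to give in the fingers and arm, and did not check it separately.

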